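# Load the specimen carousel and run it under the inspection camera

### The job

Set the empty specimen carrier with its cone fully home in the conical seat of the slide's carriage and let go, then rock it by its stem about five degrees to make sure that the cone is not stuck, and let it settle level again. With the carriage still clamped at its loading end, put every specimen mount lying on the desk upright into a pocket of the carrier, one to a pocket. Then free the clamp knob, push the carriage fully home under the camera and tighten the clamp again, without disturbing the glass dish, the canister or the eyepiece.

Things in the scene. Friction and masses are not known exactly. Their poses are not given: they have to be found in the camera images.
- carrier: specimen carrier, 0.45 kg: round plate (126 mm across, 26 to 32 mm above the origin), under it a polished conical hub, 39 mm across at its flat foot, 68 mm at 19 mm up, then a flat 76 mm shoulder; on top a dark stem, 16 mm diameter, from 32 to 75 mm (grip above 40 mm). Origin: centre of the foot, z up. Starts standing on the desk. Seated, its origin is at seat; any yaw will do.
- seat (a point): centre of the carrier's foot when fully home in the conical seat, a steel cup on the carriage, 81 mm outside, 37 mm above the desk. Bore: 40 mm across at its floor 1 mm below this point, 68 mm at the flat rim 19 mm above, on which the carrier's shoulder closes; oiled. Moves with the carriage. Frame: z up, y along the travel towards the camera, x to the slide's far side.
- carriage (a joint): position of the carriage on its rails, m: 0 at the loading stop, 0.160 fully home under the camera; grows along +y of seat. Runs with about 2 N with the clamp free, holds against 20 N or more with it hard tight.
- knob (a joint): clamp T-knob, rad: 0 free, 1.25 hard tight (end stop); grows clockwise seen from above. Below 0.5 the clamp is off, above 0.9 it holds tight. Stays where it is left; turning takes up to 0.2 N m.
- knob_grip (a point): centre of the T-knob's black bar, on its vertical axis, 63 mm above the desk, 102 mm to -x and 40 mm to -y of the seat's axis. Bar 44 long x 12 wide x 24 high mm, this point 13 mm below its top, over a round boss. The point's x axis lies along the bar and turns with it: pinch across the point's y.
- post_top (a point): top centre of the steel push post on the carriage, 83 mm above the desk, 15 mm diameter, 49 mm tall above the flat deck (34 mm above the desk), 30 mm to -x and 122 mm to -y of the seat's axis. Push or pull the carriage by it.
- pocket0 (a point): centre of the floor of pocket 0 of the carrier, on the plate's top, 32 mm above the carrier's origin and 42 mm from the stem's axis, at 0 deg from the carrier's x axis. A pocket is a black ring, 33 mm inside, 39 mm outside, 5 mm high.
- pocket1 (a point): centre of the floor of pocket 1 of the carrier, on the plate's top, 32 mm above the carrier's origin and 42 mm from the stem's axis, at 90 deg from the carrier's x axis. A pocket is a black ring, 33 mm inside, 39 mm outside, 5 mm high.
- pocket2 (a point): centre of the floor of pocket 2 of the carrier, on the plate's top, 32 mm above the carrier's origin and 42 mm from the stem's axis, at 180 deg from the carrier's x axis. A pocket is a black ring, 33 mm inside, 39 mm outside, 5 mm high.
- pocket3 (a point): centre of the floor of pocket 3 of the carrier, on the plate's top, 32 mm above the carrier's origin and 42 mm from the stem's axis, at 270 deg from the carrier's x axis. A pocket is a black ring, 33 mm inside, 39 mm outside, 5 mm high.
- mount_03: specimen mount, a flat cylinder 30 mm in diameter, black resin, 14 mm high, 20 g, a pale square of polished metal in its top; may be absent. Origin: centre of its underside, z up. Stands on the desk at the start.
- mount_04: specimen mount, a flat cylinder 30 mm in diameter, green resin, 16 mm high, 20 g, a pale square of polished metal in its top; may be absent. Origin: centre of its underside, z up. Stands on the desk at the start.
- mount_06: specimen mount, a flat cylinder 30 mm in diameter, red-brown resin, 16 mm high, 20 g, a pale square of polished metal in its top; may be absent. Origin: centre of its underside, z up. Stands on the desk at the start.
- mount_05: specimen mount, a flat cylinder 30 mm in diameter, also black resin, 14 mm high, 20 g, a pale square of polished metal in its top; may be absent. Origin: centre of its underside, z up. Stands on the desk at the start.
- petri_dish: lidded glass dish, 90 mm across, 18 mm high, bystander; origin under its centre
- objective_can: black and clear plastic canister, 38 mm across, 56 mm high, bystander; origin under its centre
- spare_eyepiece: black eyepiece standing on the desk, 35 mm across, 45 mm high, bystander; origin under its centre
Not all that is in view belongs to the job. Of the things like the mount_04, leave any that is purple; of the rest the smaller one is meant.

How it is judged:
By the outcome, as a careful person would: the job done as asked, in the order asked, and still so for the second after the job is handed in, with the robot touching nothing.
Of mount_03, mount_04, mount_06, mount_05 only 3 to 4 are there at a start; the rules pass over those that are not, and their reading is None.
At some moment in a run one of mount_03, mount_04, mount_06, mount_05 may be knocked a few centimetres aside while the robot is not near it.
It also fails if it takes over 210 s, if anything falls off the work surface, if the arm or the gripper's body presses on something with over 40 N, if the wrist force passes 120 N, or if a joint passes its speed limit or range.

### The arm

A 6-joint arm with a two-finger parallel gripper is mounted at the origin on a cart in front of the work surface, level with it; the furniture and walls round the work are solid. World frame = base frame: x ahead of the robot, y to its left, z up, the work surface at z = 0. Lengths are in m, angles in rad, forces in N, time in s.
With the tool pointing down it reaches from about 0.25 to 0.775 m from the base axis. Payload 4 kg.
Tool frame: the origin (TCP) lies midway between the tips of the shut fingers; the grasp point (between the pads) lies 19 mm behind it; z points along the fingers, x is the direction in which the jaws open and shut, and the axes are right-handed (so a half turn about z gives the same grasp; the last joint's range is limited). The gripper opens to 94 mm and grips with 3 to 60 N. Pads are 16 mm wide; open, the fingers measure 119 mm over their backs; the gripper's body (75 mm by 177 mm) begins 78 mm behind the grasp point.
Start: joints at [1.128, 0.087, 1.371, -0, 1.684, -0.103], TCP at [0.183, 0.519, 0.206] pointing down, gripper open.
Joint ranges: [-3.1, 3.1], [-0.76, 2.03], [0.27, 2.55], [-1.08, 4.22], [0.17, 2.65], [-2.57, 2.57]. Speed limits (rad/s): [2.79, 2.79, 3.14, 3.14, 3.14, 3.14].

### API

Orientations are given as [roll, pitch, yaw] about the fixed x, y, z axes, in that order (R = Rz(yaw) Ry(pitch) Rx(roll)).
In Python, from bench import * gives the robot as it stands.
- The arm moves only by the tool send_rows, never from a script. Its argument "rows" is one flat list of numbers, 7 for each row, row after row: the shift along the world's x, y, z in mm, then the turn, a rotation vector about the world's x, y, z in degrees, then the opening, from 0 (shut) to 1 (fully open). A call has exactly 8 rows; each row shifts and turns the commanded pose from where the row before left it; what a row does not reach is not made up. A row lasts 1/8 s, in which the tool goes at most 62.5 mm and 10.7 degrees, less where a joint would pass 70% of its speed; a pose out of reach is approached as far as the arm can. A call is refused whole if a number of a shift passes 62.5 or a number of a turn 10.7, either way. A call with a gripper value outside its range is refused whole. The fingers move at their own pace and stop on an object; the grip force is fixed at half the most. Time passes only in rows, so rows that do not move let the fingers close, or fill a call up. It gives the time, the measured TCP pose, the force and the opening at its end, in the units of the state.
- get_obs(): the state, without advancing time (a new reading comes with each control period).
- snapshot(name): name is "scene" or "top" or "wrist"; returns a dict with "color" (400x640x3 uint8, red, green, blue), "intrinsics" (3x3 intrinsics, pixels), "rvec" (rotation vector, rad) and "tvec" (3), from world to camera coordinates, as OpenCV has them; the wrist camera has in their place "T_tool_cam" (4x4, takes a point from camera to tool coordinates, whose origin is the TCP and whose axes are the tool frame's). Camera axes: x right, y down, z forward; pixel columns grow to the right and rows downward; lengths in m; the calibration is good to about 2 mm. The wrist camera is an equidistant fisheye: a pixel r from the principal point sees the ray r / f radians off the axis. A picture is of the moment at which its call begins: read the wrist's pose just before it. There is no depth.
- close_job(): hands the job in, once; it reports no verdict.
The state is a dict: "time": time; "joint_positions": joint angles; "qvel": joint speeds; "joint_torque": joint torques, N m; "tool_pos": TCP position; "ee_rot": TCP orientation; "wrist_force": force on the tool from outside, world axes, zero at the start; "wrist_torque": the same for the moment, N m; "width": finger opening in m.
Only numpy, scipy, OpenCV 4.12 (cv2) and the standard library are available. Lean on these libraries where they do the work, as an engineer would, in place of code of your own. Each camera call takes 0.05 s, during which the arm holds its last target.

## Working session

There is one attempt and no reset: what is moved stays moved. The work goes in short steps, Python scripts to look and compute and a tool call to move; the robot and the scene stay as the last step left them, time stands still between calls to the robot, and variables do not carry over. Pictures are saved under pics/ and viewed, and the job is handed in when it is done.

Besides the shell and the picture viewer there is one more tool, called after ">>>" as name(argument=value, ...) on one line, values as JSON. send_rows: Moves the arm, as the interface text tells. Its arguments: {"type":"object","properties":{"rows":{"type":"array","items":{"type":"number"}}},"required":["rows"]}

```bash
ls -la; mkdir -p pics
python3 - <<'E'
from bench import *
import cv2
o=get_obs(); print(o)
for n in ["scene","top","wrist"]:
    s=snapshot(n); cv2.imwrite(f"pics/{n}0.png",s["color"][:,:,::-1])
    print(n,{k:v for k,v in s.items() if k!="color"})
E
```

```text
total 12
drwxr-xr-x  3 agent agent 4096 Dec  7 14:58 .
drwxr-xr-x 23 root  root  4096 Dec  7 14:58 ..
drwxr-xr-x  2 agent agent 4096 Dec  7 14:58 pics
{'time': 0.0, 'joint_positions': array([ 1.12787947e+00,  8.79537131e-02,  1.37223127e+00, -9.10993528e-06,
        1.68359268e+00, -1.03117035e-01]), 'qvel': array([-0.00050723,  0.00051614,  0.00071415, -0.00149277,  0.00179099,
       -0.00086419]), 'joint_torque': array([ 3.24029616e-04, -3.40184247e+01, -3.02428508e+01,  7.17960577e-02,
        3.30745254e-02, -1.74248253e-04]), 'tool_pos': array([0.18309691, 0.51805401, 0.20431654]), 'ee_rot': array([-3.14137675e+00,  2.17433280e-03,  1.23099572e+00]), 'wrist_force': array([ 0.07153389,  1.10899889, -0.04524935]), 'wrist_torque': array([ 0.06933053, -0.03628636,  0.00881148]), 'width': 0.0940348233847192}
scene {'intrinsics': array([[361.61561906,   0.        , 318.12617696],
       [  0.        , 361.61561906, 198.03449974],
       [  0.        ,   0.        ,   1.        ]]), 'rvec': array([ 2.33902186, -0.66078812,  0.24312989]), 'tvec': array([-0.55431539,  0.18892951,  0.81889518])}
top {'intrinsics': array([[513.06908845,   0.        , 322.1698748 ],
       [  0.        , 513.06908845, 190.04750767],
       [  0.        ,   0.        ,   1.        ]]), 'rvec': array([ 2.18794613, -2.1798828 ,  0.09678906]), 'tvec': array([-0.1796572 ,  0.54920802,  1.17242452])}
wrist {'intrinsics': array([[309.70691629,   0.        , 320.18731289],
       [  0.        , 309.70691629, 198.83897647],
       [  0.        ,   0.        ,   1.        ]]), 'T_tool_cam': array([[ 9.99999990e-01, -1.32745615e-04,  5.45193916e-05,
         2.20391145e-04],
       [ 1.16161250e-04,  9.71842213e-01,  2.35632551e-01,
        -6.84240112e-02],
       [-8.42634342e-05, -2.35632543e-01,  9.71842219e-01,
        -1.78570909e-01],
       [ 0.00000000e+00,  0.00000000e+00,  0.00000000e+00,
         1.00000000e+00]])}
```

View pics/scene0.png

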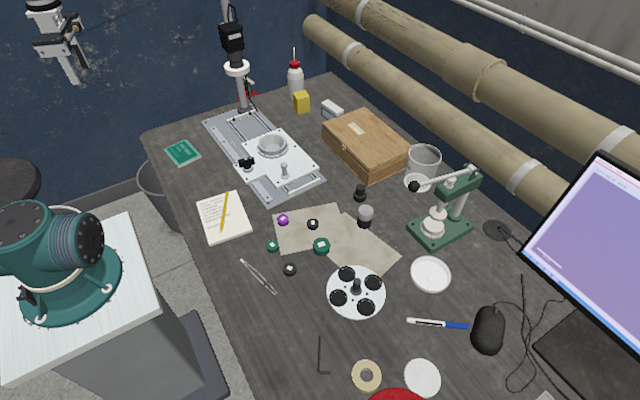

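View pics/top0.png

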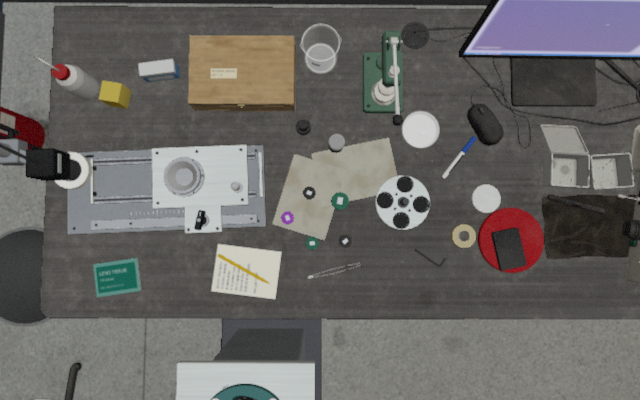

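View pics/wrist0.png

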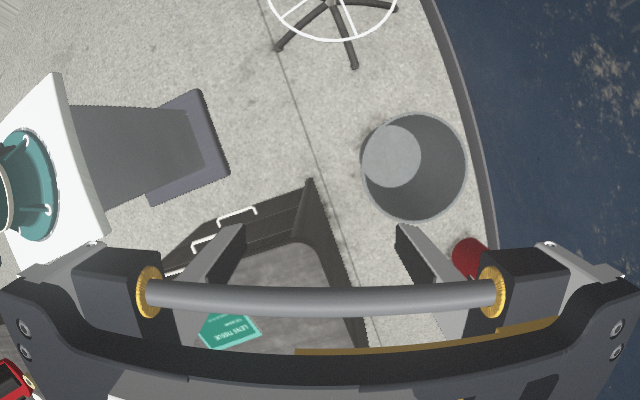

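```bash
cat > h.py <<'E'
import numpy as np, cv2
from bench import *
from scipy.spatial.transform import Rotation as Rn
def save(img,name,box=None,k=1):
    if box: x0,y0,x1,y1=box; img=img[y0:y1,x0:x1]
    img=cv2.resize(img,None,fx=k,fy=k,interpolation=cv2.INTER_CUBIC)
    cv2.imwrite(f"pics/{name}.png",img[:,:,::-1])
def cam(s,o=None):
    """returns (origin, R cam->world, fisheye?)"""
    K=s["intrinsics"]
    if "rvec" in s:
        R=cv2.Rodrigues(s["rvec"])[0]; t=np.array(s["tvec"]).ravel()
        return -R.T@t, R.T, K, False
    T=s["T_tool_cam"]; Rw=Rn.from_euler("xyz",o["ee_rot"]).as_matrix()
    return np.array(o["tool_pos"])+Rw@T[:3,3], Rw@T[:3,:3], K, True
def rays(c,px):
    C,R,K,f=c; px=np.atleast_2d(px).astype(float)
    a=(px[:,0]-K[0,2])/K[0,0]; b=(px[:,1]-K[1,2])/K[1,1]
    if f:
        r=np.hypot(a,b); s=np.where(r>1e-9,np.sin(r)/np.maximum(r,1e-9),1)
        d=np.stack([a*s,b*s,np.cos(r)],1)
    else: d=np.stack([a,b,np.ones_like(a)],1)
    return d@R.T
def onz(c,px,z):
    d=rays(c,px); C=c[0]
    return C+d*((z-C[2])/d[:,2])[:,None]
def proj(c,P):
    C,R,K,f=c; P=np.atleast_2d(P); q=(P-C)@R
    if f:
        n=np.hypot(q[:,0],q[:,1]); th=np.arctan2(n,q[:,2]); k=th/np.maximum(n,1e-9)
        a,b=q[:,0]*k,q[:,1]*k
    else: a,b=q[:,0]/q[:,2],q[:,1]/q[:,2]
    return np.stack([a*K[0,0]+K[0,2],b*K[1,1]+K[1,2]],1)
def grab(n):
    o=get_obs(); s=snapshot(n); return o,s["color"],cam(s,o)
E
python3 - <<'E'
from h import *
o,im,c=grab("top"); print(c[0])
save(im,"topA",(60,90,280,260),3.6); save(im,"topB",(260,100,460,270),4)
for n,p,z in [("seat",(183,176),.037),("post",(236,187),.083),("knob",(201,220),.076),("carrier stem",(403,202),.075),("b1",(309,193),.014),("bigg",(340,201),.016),("smallg",(312,243),.016),("b2",(345,241),.014),("purple",(287,217),.016),("dish",(420,129),.018),("can",(336,142),.056),("eye",(303,127),.045)]:
    P=onz(c,p,z)[0]; print(n,P.round(3),np.hypot(P[0],P[1]).round(3))
E
```

```text
[ 0.45343168 -0.16844806  1.21429419]
seat [0.58  0.143 0.037] 0.597
post [0.551 0.013 0.083] 0.551
knob [0.478 0.091 0.076] 0.487
carrier stem [ 0.52  -0.357  0.075] 0.631
b1 [ 0.544 -0.147  0.014] 0.563
bigg [ 0.525 -0.219  0.016] 0.569
smallg [ 0.427 -0.154  0.016] 0.454
b2 [ 0.432 -0.231  0.014] 0.49
purple [ 0.487 -0.096  0.016] 0.496
dish [ 0.696 -0.409  0.018] 0.807
can [ 0.657 -0.209  0.056] 0.69
eye [ 0.694 -0.133  0.045] 0.707
```

View pics/topA.png

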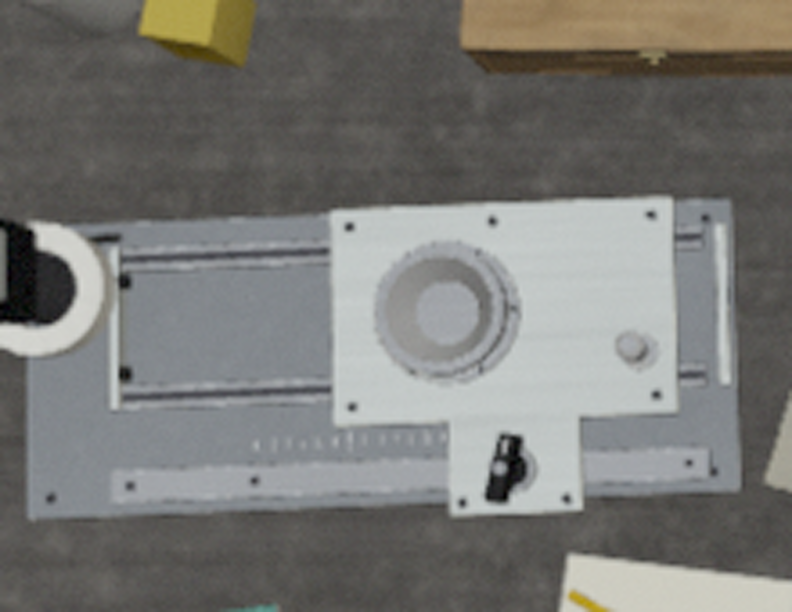

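View pics/topB.png

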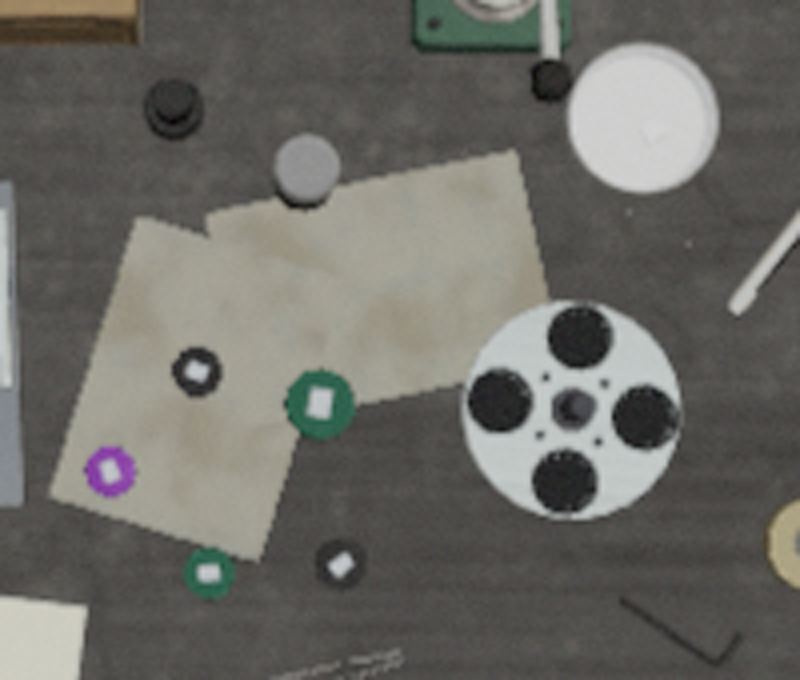

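>>> send_rows(rows=[20, -54, 10, 0, 0, -7.5, 1, 20, -54, 10, 0, 0, -7.5, 1, 20, -54, 10, 0, 0, -7.5, 1, 20, -54, 0, 0, 0, -7.5, 1, 20, -54, 0, 0, 0, -7.5, 1, 20, -54, 0, 0, 0, -7.5, 1, 20, -54, 0, 0, 0, -7.5, 1, 20, -54, 0, 0, 0, -7.5, 1])

```text
time: 1.2
tool_pos: [0.3435, 0.0848, 0.2356]
ee_rot: [-3.142, -0.001, 0.18]
wrist_force: [0.8, 0.2, -1.0]
width: 0.0943
```

>>> send_rows(rows=[22, -55, 0, 0, 0, -7.6, 1, 22, -55, 0, 0, 0, -7.6, 1, 22, -55, 0, 0, 0, -7.6, 1, 22, -55, 0, 0, 0, -7.6, 1, 22, -55, 0, 0, 0, -7.6, 1, 22, -55, 0, 0, 0, -7.6, 1, 22, -55, 0, 0, 0, -7.6, 1, 22, -54, 0, 0, 0, -7.6, 1])

```text
time: 2.2
tool_pos: [0.5197, -0.3543, 0.2351]
ee_rot: [-3.141, 0.0, -0.882]
wrist_force: [-0.7, 0.7, 1.1]
width: 0.094
```

Run:
```python
from h import *
o,im,c=grab("wrist"); print(o["tool_pos"],np.degrees(o["ee_rot"]),o["wrist_force"]); save(im,"w1")
print(proj(c,[[.52,-.357,.075],[.52,-.357,0.032],o["tool_pos"]]))
```

```text
[ 0.51974733 -0.35431712  0.23510574] [-1.79990594e+02  1.56746192e-02 -5.05391400e+01] [-0.68184464  0.72873628  1.11938581]
[[322.66125704 187.91189913]
 [322.38827265 181.03840172]
 [321.08075403 237.70570278]]
```

View pics/w1.png

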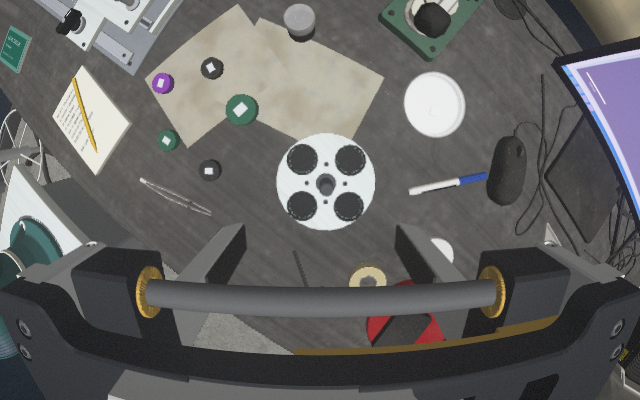

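```bash
cat >> h.py <<'E'
def circ(P):
    A=np.c_[2*P[:,:2],np.ones(len(P))]; b=(P[:,:2]**2).sum(1)
    s=np.linalg.lstsq(A,b,rcond=None)[0]; r=np.sqrt(s[2]+s[0]**2+s[1]**2)
    e=np.hypot(P[:,0]-s[0],P[:,1]-s[1])-r
    return s[:2],r,e
def rcirc(P,n=3):
    for _ in range(n):
        x,r,e=circ(P); k=np.abs(e)<max(2*np.median(np.abs(e)),3e-4); P=P[k]
    x,r,e=circ(P); return x,r,np.sqrt((e**2).mean()),len(P)
def blobs(mask,amin=30):
    cs,_=cv2.findContours(mask.astype(np.uint8),cv2.RETR_EXTERNAL,cv2.CHAIN_APPROX_NONE)
    return [k[:,0,:].astype(float) for k in cs if cv2.contourArea(k)>=amin]
def hsv(im): return cv2.cvtColor(im,cv2.COLOR_RGB2HSV)
E
cat > carrier.py <<'E'
from h import *
def findcarrier(o,im,c,guess,zp):
    """plate centre & pocket angle; zp=height of plate top"""
    H=hsv(im); m=((H[...,2]>150)&(H[...,1]<60))
    px=proj(c,[[*guess,zp]])[0]
    best=None
    for b in blobs(m,500):
        d=np.hypot(*(b.mean(0)-px))
        if best is None or d<best[0]: best=(d,b)
    W=onz(c,best[1],zp); x,r,e,n=rcirc(W)
    # pockets: dark blobs within plate
    g=H[...,2]<70
    out=[]
    for b in blobs(g,60):
        w=onz(c,b,zp+.005); xx,rr,ee,nn=rcirc(w)
        d=np.hypot(*(xx-x))
        if d<.055: out.append((xx,rr,ee,nn,d,np.degrees(np.arctan2(*(xx-x)[::-1]))))
    return x,r,e,n,out
if __name__=="__main__":
    import sys
    for cn in ["wrist","top"]:
        o,im,c=grab(cn)
        x,r,e,n,out=findcarrier(o,im,c,(.52,-.357),.032)
        print(cn,x.round(4),r.round(4),e,n)
        for t in out: print("  ",[np.round(v,4) for v in t])
E
python3 carrier.py
```

```text
wrist [ 0.5235 -0.2541] 0.1434 0.016889927955979062 621
top [ 0.5435 -0.2223] 0.1305 0.013273667931723535 235
```

Run:
```python
from h import *
for cn in ["wrist","top"]:
    o,im,c=grab(cn); H=hsv(im)
    for P in [(.52,-.357,.032),(.545,-.36,.032),(.52,-.29,0),(.52,-.315,0.037),(.543,-.147,.014),(.60,-.25,0)]:
        p=proj(c,[P])[0].round().astype(int); print(cn,P,p,H[p[1],p[0]],im[p[1],p[0]])
```

```text
wrist (0.52, -0.357, 0.032) [323 181] [90 12 65] [62 65 65]
wrist (0.545, -0.36, 0.032) [338 167] [83 11 91] [87 91 90]
wrist (0.52, -0.29, 0) [284 145] [23 11 97] [97 96 93]
wrist (0.52, -0.315, 0.037) [297 160] [80 11 68] [65 68 67]
wrist (0.543, -0.147, 0.014) [212  67] [105   7 228] [222 225 228]
wrist (0.6, -0.25, 0) [299  80] [ 22  24 190] [190 185 172]
top (0.52, -0.357, 0.032) [400 203] [ 91 102 110] [ 66 109 110]
top (0.545, -0.36, 0.032) [401 192] [ 88 101  86] [52 86 84]
top (0.52, -0.29, 0) [369 204] [ 0 13 79] [79 75 75]
top (0.52, -0.315, 0.037) [382 203] [84 32 40] [35 40 39]
top (0.543, -0.147, 0.014) [309 193] [100   8 200] [194 198 200]
top (0.6, -0.25, 0) [353 170] [ 25  26 169] [169 166 152]
```

```bash
sed -i 's/m=((H\[...,2\]>150)&(H\[...,1\]<60))/m=(im.min(2)>165)\&(im[...,2].astype(int)>im[...,0].astype(int)-8)/' carrier.py; python3 carrier.py
```

```text
wrist [ 0.521  -0.3609] 0.0617 0.0003700076311737778 217
   [array([ 0.515 , -0.4077]), np.float64(0.0132), np.float64(0.0004), np.int64(45), np.float64(0.0472), np.float64(-97.3135)]
   [array([ 0.4793, -0.3562]), np.float64(0.0173), np.float64(0.0004), np.int64(76), np.float64(0.042), np.float64(173.5561)]
top [ 0.693  -0.4061] 0.0421 0.000446086322782258 69
```

>>> send_rows(rows=[1, -7, -45, 0, 0, -1, 1, 0, 0, -45, 0, 0, 0, 1, 0, 0, -45, 0, 0, 0, 1, 0, 0, -35, 0, 0, 0, 1, 0, 0, -22, 0, 0, 0, 0.6, 0, 0, 0, 0, 0, 0, 0.3, 0, 0, 0, 0, 0, 0, 0.1, 0, 0, 0, 0, 0, 0, 0])

```text
time: 3.55
tool_pos: [0.5214, -0.36, 0.046]
ee_rot: [-3.141, -0.004, -0.894]
wrist_force: [0.4, -0.2, 0.2]
width: 0.0578
```

>>> send_rows(rows=[0, 0, 0, 0, 0, 0, 0, 0, 0, 0, 0, 0, 0, 0, 0, 0, 0, 0, 0, 0, 0, 0, 0, 0, 0, 0, 0, 0, 0, 0, 10, 0, 0, 0, 0, 0, 0, 20, 0, 0, 0, 0, 0, 0, 20, 0, 0, 0, 0, 0, 0, 0, 0, 0, 0, 0])

```text
time: 4.55
tool_pos: [0.522, -0.3607, 0.0975]
ee_rot: [-3.14, -0.007, -0.895]
wrist_force: [-0.4, -0.2, -3.2]
width: 0.0155
```

Run:
```python
from h import *
o,im,c=grab("wrist"); print(o["tool_pos"],np.degrees(o["ee_rot"]),o["wrist_force"],o["width"]); save(im,"w2")
```

```text
[ 0.52201085 -0.36074179  0.09746285] [-179.9190483    -0.38909382  -51.26485122] [-0.44125496 -0.1788173  -3.24829361] 0.015486044717825989
```

View pics/w2.png

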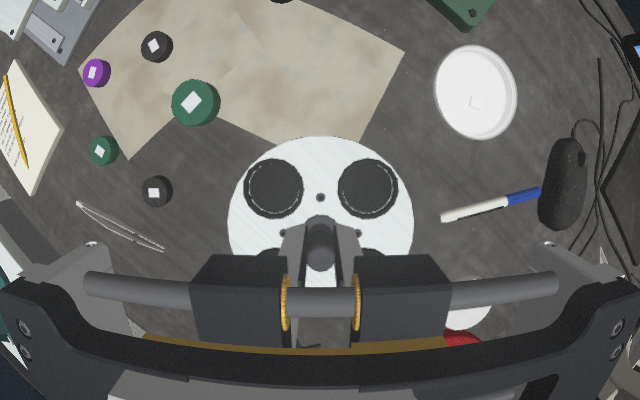

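>>> send_rows(rows=[0, 10, 20, 0, 0, 0, 0, -3, 22, 20, 0, 0, 0, 0, -4, 30, 20, 0, 0, 0, 0, -4, 32, 20, 0, 0, 0, 0, -4, 32, 20, 0, 0, 0, 0, -4, 32, 0, 0, 0, 0, 0, -4, 32, 0, 0, 0, 0, 0, -4, 32, 0, 0, 0, 0, 0])

```text
time: 5.6
tool_pos: [0.4928, -0.1356, 0.1943]
ee_rot: [-3.141, -0.0, -0.894]
wrist_force: [0.4, 0.7, -4.4]
width: 0.0155
```

>>> send_rows(rows=[-4, 32, 0, 0, 0, 0, 0, -4, 32, 0, 0, 0, 0, 0, -4, 32, 0, 0, 0, 0, 0, -3, 30, 0, 0, 0, 0, 0, -2, 20, 0, 0, 0, 0, 0, 0, 10, 0, 0, 0, 0, 0, 0, 0, 0, 0, 0, 0, 0, 0, 0, 0, 0, 0, 0, 0])

```text
time: 6.6
tool_pos: [0.4763, 0.018, 0.1936]
ee_rot: [3.141, -0.0, -0.895]
wrist_force: [-0.9, -0.4, -3.8]
width: 0.0155
```

Run:
```python
from h import *
o,im,c=grab("wrist"); print(o["tool_pos"],np.degrees(o["ee_rot"]),o["wrist_force"],o["width"]); save(im,"w3")
o,im,c=grab("top"); save(im,"top3",(60,90,280,260),3.6)
```

```text
[0.47633488 0.01798956 0.19358931] [ 1.79979451e+02 -2.43882673e-02 -5.13078058e+01] [-0.94158685 -0.38950029 -3.80369402] 0.015541439152207502
```

View pics/w3.png

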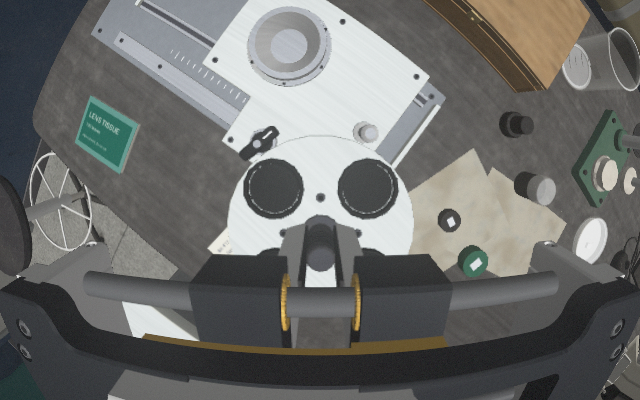

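View pics/top3.png

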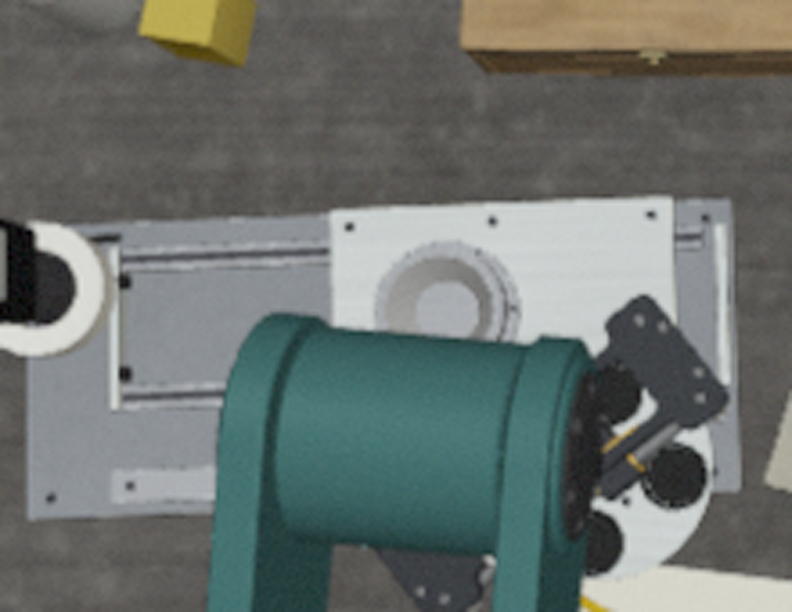

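Run:
```python
from h import *
im=cv2.imread("pics/w3.png")[:,:,::-1]; save(im,"w3a",(230,0,400,150),4.5)
```

```text
(no output)
```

View pics/w3a.png

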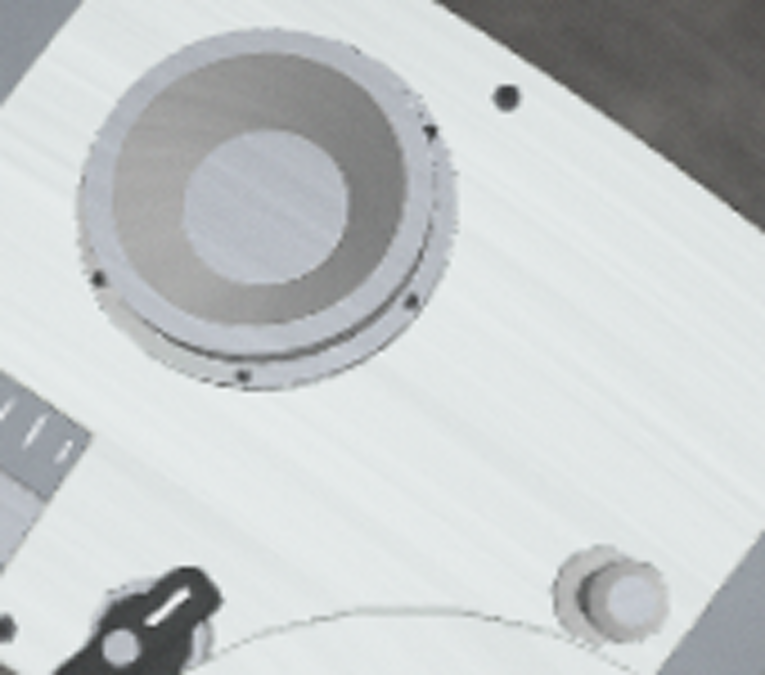

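Run:
```python
from h import *
o,im,c=grab("wrist")
def px(l): return np.array(l)/4.5+[230,0]
rim=px([(112,190),(407,190),(262,52),(250,325)]); fl=px([(184,207),(348,207),(266,129),(266,285)]); out=px([(82,207),(433,190)])
for z in (.037,.056): print("rim",z,[v.round(4) for v in rcirc(onz(c,rim,z))[:2]])
for z in (.017,.036): print("floor",z,[v.round(4) for v in rcirc(onz(c,fl,z))[:2]])
for z in (.083,): print("post",onz(c,px([(637,598)]),z).round(4))
for z in (.034,): print("postbase",onz(c,px([(600,597)]),z).round(4))
print("knobtop",onz(c,px([(123,648)]),.076).round(4))
s=snapshot("top"); ct=cam(s)
def pt(l): return np.array(l)/3.6+[60,90]
print("top rim c",[onz(ct,pt([(447,312)]),z).round(4) for z in (.034,.037,.056)], "floor",[onz(ct,pt([(447,313)]),z).round(4) for z in (.017,.036)],"post",onz(ct,pt([(633,346)]),.083),"knob",onz(ct,pt([(500,468)]),.076))
# held carrier
print("plate held:")
cc=cam(snapshot("wrist"),o)
H=im; m=(im.min(2)>200)
```

```text
rim 0.037 [array([0.5803, 0.147 ]), np.float64(0.0357)]
rim 0.056 [array([0.5774, 0.1421]), np.float64(0.0337)]
floor 0.017 [array([0.5801, 0.147 ]), np.float64(0.0212)]
floor 0.036 [array([0.5773, 0.1424]), np.float64(0.02)]
post [[0.5539 0.019  0.083 ]]
postbase [[0.5525 0.0191 0.034 ]]
knobtop [[0.4777 0.0972 0.076 ]]
top rim c [array([[0.5787, 0.1411, 0.034 ]]), array([[0.5784, 0.1403, 0.037 ]]), array([[0.5763, 0.1353, 0.056 ]])] floor [array([[0.5798, 0.1455, 0.017 ]]), array([[0.5778, 0.1405, 0.036 ]])] post [[0.55296683 0.01372671 0.083     ]] knob [[0.4780272  0.09516518 0.076     ]]
plate held:
```

>>> send_rows(rows=[8, 10, 0, 0, 0, 0, 0, 17, 21, 0, 0, 0, 0, 0, 20, 24, 0, 0, 0, 0, 0, 22, 27, 0, 0, 0, 0, 0, 20, 24, 0, 0, 0, 0, 0, 14, 18, 0, 0, 0, 0, 0, 0, 0, -25, 0, 0, 0, 0, 0, 0, -30, 0, 0, 0, 0])

```text
time: 7.85
tool_pos: [0.5785, 0.1439, 0.1382]
ee_rot: [-3.14, -0.001, -0.894]
wrist_force: [-0.2, -1.0, -3.5]
width: 0.0154
```

Run:
```python
from h import *
o,im,c=grab("wrist"); print(o["tool_pos"],np.degrees(o["ee_rot"]),o["wrist_force"],o["width"]); save(im,"w4")
o,im,c=grab("scene"); save(im,"s4",(180,80,360,220),4)
```

```text
[0.57851515 0.14385994 0.13822638] [-1.79892682e+02 -4.30652773e-02 -5.12179622e+01] [-0.19478216 -0.95020256 -3.54594162] 0.015362898029185909
```

View pics/s4.png

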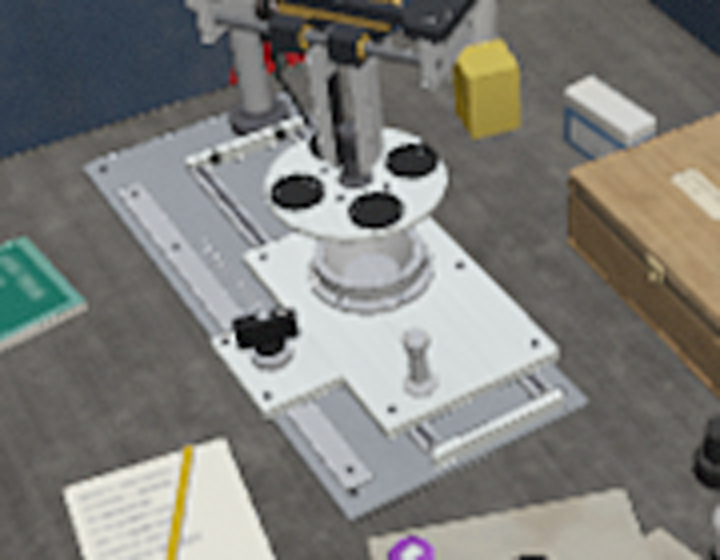

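View pics/w4.png

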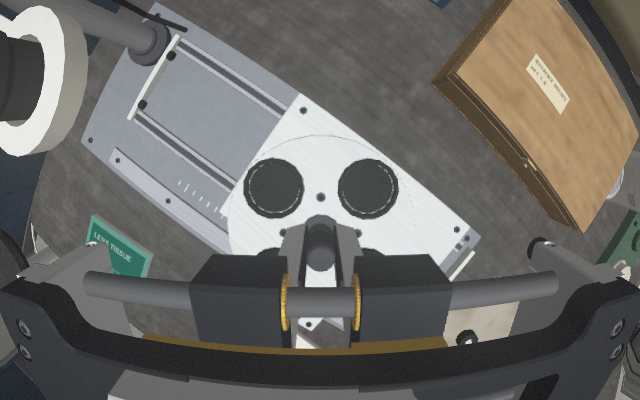

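>>> send_rows(rows=[-1, -2, -10, 0, 0, 0, 0, 0, 0, -12, 0, 0, 0, 0, 0, 0, -12, 0, 0, 0, 0, 0, 0, -8, 0, 0, 0, 0, 0, 0, -5, 0, 0, 0, 0, 0, 0, -2, 0, 0, 0, 0, 0, 0, 0, 0, 0, 0, 0, 0, 0, 0, 0, 0, 0, 0])

```text
time: 8.95
tool_pos: [0.5766, 0.1406, 0.09]
ee_rot: [-3.141, -0.001, -0.895]
wrist_force: [0.3, -0.2, -3.1]
width: 0.016
```

Run:
```python
from h import *
o,im,c=grab("wrist"); print(o["tool_pos"],np.degrees(o["ee_rot"]),o["wrist_force"],o["wrist_torque"],o["width"])
```

```text
[0.57663454 0.1406195  0.08998659] [-1.79956296e+02 -3.05757183e-02 -5.12681026e+01] [ 0.33730646 -0.19123621 -3.06186399] [-0.00529886  0.14411606 -0.00524951] 0.01595844146018547
```

>>> send_rows(rows=[0, 0, -1.5, 0, 0, 0, 0, 0, 0, -1.5, 0, 0, 0, 0, 0, 0, -1, 0, 0, 0, 0, 0, 0, -1, 0, 0, 0, 0, 0, 0, 0, 0, 0, 0, 0, 0, 0, 0, 0, 0, 0, 0, 0, 0, 0, 0, 0, 0, 0, 0, 0, 0, 0, 0, 0, 0])

```text
time: 10.0
tool_pos: [0.5764, 0.1407, 0.0846]
ee_rot: [-3.141, -0.0, -0.895]
wrist_force: [0.7, 1.3, -3.2]
width: 0.0158
```

>>> send_rows(rows=[0, 0, -1, 0, 0, 0, 0, 0, 0, 0, 0, 0, 0, 0, 0, 0, -1, 0, 0, 0, 0, 0, 0, 0, 0, 0, 0, 0, 0, 0, 0, 0, 0, 0, 0, 0, 0, 0, 0, 0, 0, 0, 0, 0, 0, 0, 0, 0, 0, 0, 0, 0, 0, 0, 0, 0])

```text
time: 11.0
tool_pos: [0.577, 0.1411, 0.0833]
ee_rot: [-3.139, -0.0, -0.895]
wrist_force: [2.5, 4.6, 3.2]
width: 0.0158
```

>>> send_rows(rows=[0, 0, 0, 0, 0, 0, 0.25, 0, 0, 0, 0, 0, 0, 0.25, 0, 0, 0, 0, 0, 0, 0.3, 0, 0, 0, 0, 0, 0, 0.4, 0, 0, 0, 0, 0, 0, 0.4, 0, 0, 0, 0, 0, 0, 0.4, 0, 0, 0, 0, 0, 0, 0.4, 0, 0, 0, 0, 0, 0, 0.4])

```text
time: 12.0
tool_pos: [0.5763, 0.1406, 0.0825]
ee_rot: [3.142, -0.0, -0.895]
wrist_force: [-0.1, -0.4, -0.0]
width: 0.0377
```

Run:
```python
from h import *
o,im,c=grab("wrist"); print(o["tool_pos"],np.degrees(o["ee_rot"]),o["wrist_force"],o["wrist_torque"],o["width"]); save(im,"w5")
o,im,c=grab("scene"); save(im,"s5",(180,80,360,220),4)
```

```text
[0.57633142 0.14058938 0.08252188] [ 1.79999662e+02 -7.26819722e-03 -5.12628911e+01] [-0.06273218 -0.3599907  -0.03977824] [-0.09162057  0.10098293 -0.00182341] 0.03774419889597668
```

View pics/w5.png

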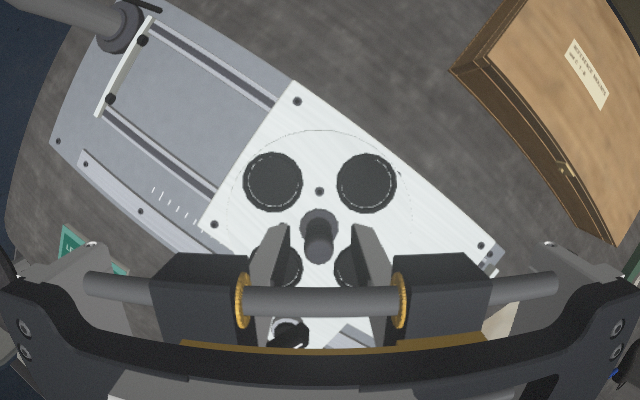

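View pics/s5.png

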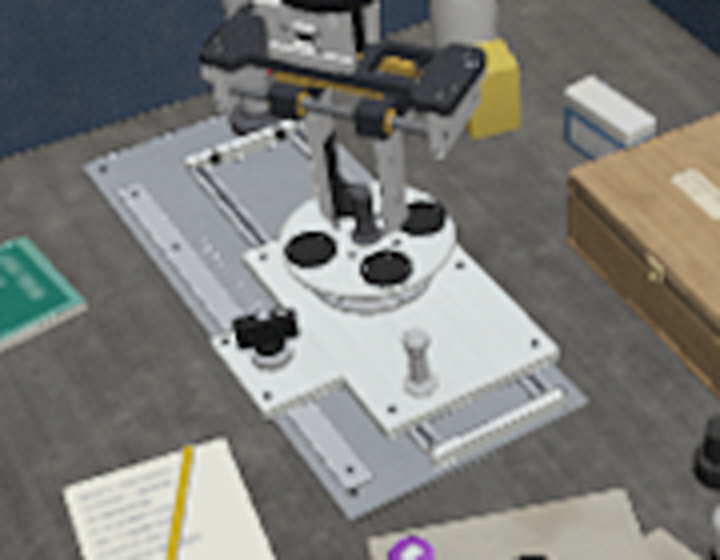

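>>> send_rows(rows=[0, 0, 0, 0, 0, 0, 0.3, 0, 0, 0, 0, 0, 0, 0.2, 0, 0, 0, 0, 0, 0, 0.1, 0, 0, 0, 0, 0, 0, 0, 0, 0, 0, 0, 0, 0, 0, 0, 0, 0, 0, 0, 0, 0, 0, 0, 0, 0, 0, 0, 0, 0, 0, 0, 0, 0, 0, 0])

```text
time: 13.1
tool_pos: [0.5758, 0.1412, 0.0825]
ee_rot: [3.141, 0.001, -0.894]
wrist_force: [-3.6, 4.2, 1.4]
width: 0.0151
```

>>> send_rows(rows=[-0.5, 0.6, 0, 0, 0, 0, 0, 0, 0, 0.5, 0, 0, 0, 0, 0.3, -0.4, 0.8, 1.05, 0.84, 0, 0, 0.4, -0.5, 0.8, 1.05, 0.84, 0, 0, 0.4, -0.5, 0.8, 1.05, 0.84, 0, 0, 0.4, -0.5, 0.8, 1.05, 0.84, 0, 0, 0, 0, 0, 0, 0, 0, 0, 0, 0, 0, 0, 0, 0, 0])

```text
time: 14.1
tool_pos: [0.5774, 0.1387, 0.0859]
ee_rot: [3.141, 0.093, -0.895]
wrist_force: [-0.5, 0.1, -3.4]
width: 0.0155
```

Run:
```python
from h import *
o,im,c=grab("wrist"); print(o["tool_pos"],o["wrist_force"],o["wrist_torque"],o["width"]); save(im,"w6")
z=Rn.from_euler("xyz",o["ee_rot"]).as_matrix()[:,2]; print("tilt",np.degrees(np.arccos(-z[2])))
o,im,c=grab("scene"); save(im,"s6",(180,80,360,220),4)
```

```text
[0.57744201 0.13872149 0.08594262] [-0.45537575  0.07254973 -3.41596652] [ 0.01944066  0.12563295 -0.00293082] 0.015500075763125431
tilt 5.325971113189446
```

View pics/s6.png

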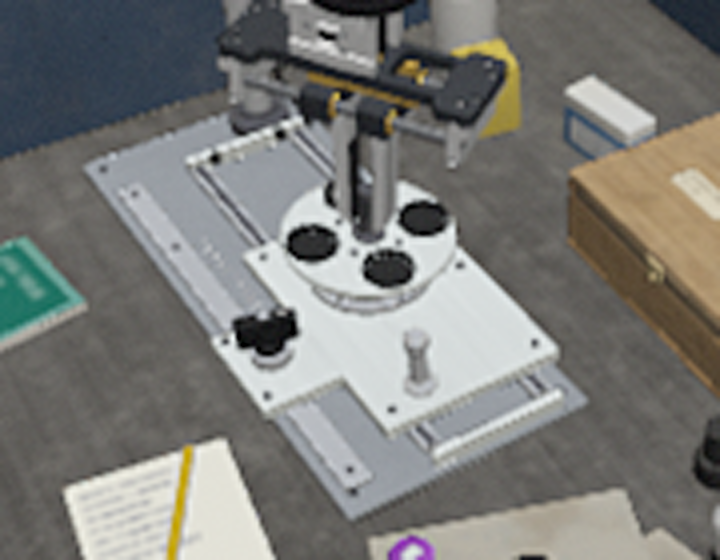

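>>> send_rows(rows=[0, 0, -0.5, 0, 0, 0, 0, 0, 0, 0, 0, 0, 0, 0, 0, 0, 0, 0, 0, 0, 0, -0.4, 0.5, -0.8, -1.05, -0.84, 0, 0, -0.4, 0.5, -0.8, -1.05, -0.84, 0, 0, -0.4, 0.5, -0.8, -1.05, -0.84, 0, 0, -0.3, 0.4, -0.8, -1.05, -0.84, 0, 0, 0, 0, 0, 0, 0, 0, 0])

```text
time: 15.2
tool_pos: [0.5757, 0.1414, 0.0826]
ee_rot: [-3.142, -0.001, -0.894]
wrist_force: [0.2, -0.1, -3.3]
width: 0.0151
```

>>> send_rows(rows=[0, 0, 0, 0, 0, 0, 0.2, 0, 0, 0, 0, 0, 0, 0.3, 0, 0, 0, 0, 0, 0, 0.4, 0, 0, 0, 0, 0, 0, 0.5, 0, 0, 0, 0, 0, 0, 0.5, 0, 0, 20, 0, 0, 0, 0.5, 0, 0, 40, 0, 0, 0, 0.6, 0, 0, 50, 0, 0, 0, 1])

```text
time: 16.2
tool_pos: [0.575, 0.141, 0.1922]
ee_rot: [3.139, 0.002, -0.895]
wrist_force: [0.2, 0.7, -0.5]
width: 0.0634
```

>>> send_rows(rows=[0, 0, 40, 0, 0, 0, 1, 0, 0, 30, 0, 0, 0, 1, 0, 0, 0, 0, 0, 0, 1, 0, 0, 0, 0, 0, 0, 1, 0, 0, 0, 0, 0, 0, 1, 0, 0, 0, 0, 0, 0, 1, 0, 0, 0, 0, 0, 0, 1, 0, 0, 0, 0, 0, 0, 1])

```text
time: 17.2
tool_pos: [0.5758, 0.1412, 0.2623]
ee_rot: [3.141, 0.0, -0.895]
wrist_force: [0.2, 0.4, 0.3]
width: 0.0942
```

Run:
```python
from h import *
o,im,c=grab("wrist"); print(o["tool_pos"],o["ee_rot"],o["wrist_force"]); save(im,"w7")
save(im,"w7a",(230,110,420,260),4)
o,im,c=grab("top"); save(im,"top7",(100,90,480,290),2.1)
```

```text
[0.5757785  0.14117546 0.2623099 ] [ 3.14133765e+00  5.88872217e-05 -8.94802184e-01] [0.16166276 0.38216488 0.31785693]
```

View pics/w7a.png

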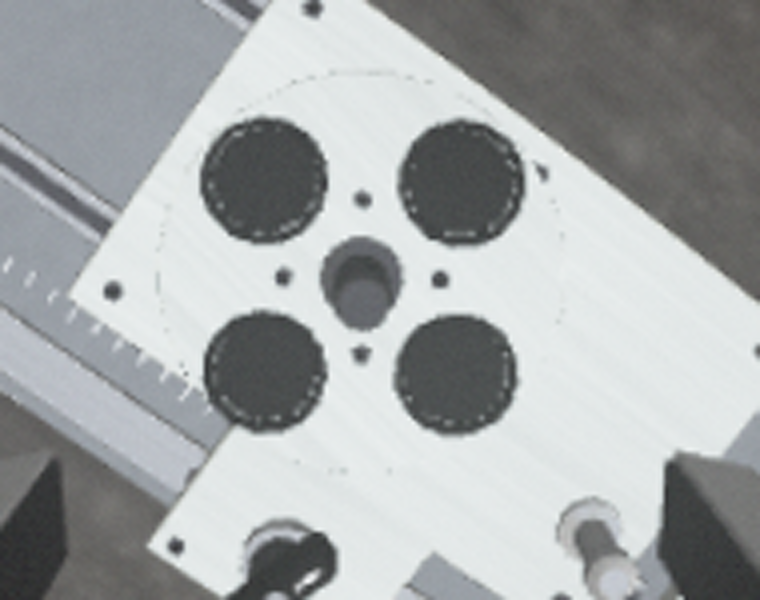

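View pics/top7.png

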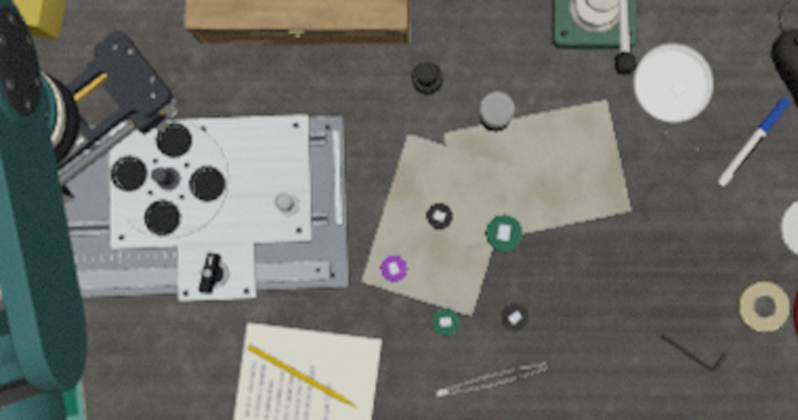

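View pics/w7.png

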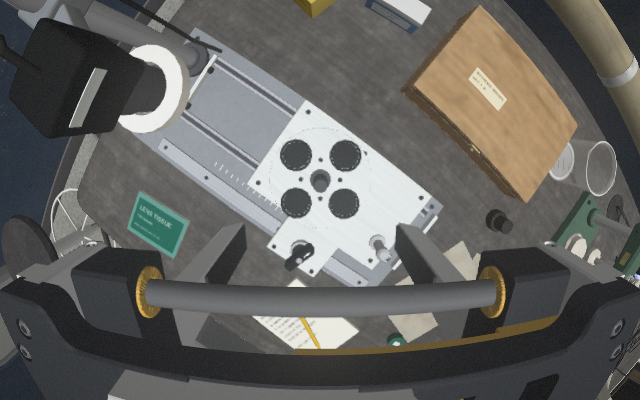

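```bash
cat > pockets.py <<'E'
from h import *
def pockets(im,c,zr=.074,cen=(.5765,.1415),bright=90):
    V=hsv(im)[...,2]; out=[]
    for b in blobs(V<bright,80):
        w=onz(c,b,zr); x,r,e,n=rcirc(w); d=np.hypot(*(x-cen))
        if .03<d<.055 and .014<r<.025: out.append((x,r,e))
    return out
if __name__=="__main__":
    o,im,c=grab("wrist")
    P=pockets(im,c); X=np.array([p[0] for p in P]); m=X.mean(0); print("centre",m.round(4))
    for p in P: v=p[0]-m; print(p[0].round(4),"r",p[1].round(4),p[2].round(5),"d",np.hypot(*v).round(4),"ang",np.degrees(np.arctan2(v[1],v[0])).round(2))
E
python3 pockets.py
```

```text
centre [0.5777 0.1438]
[0.5726 0.1025] r 0.0174 0.00045 d 0.0416 ang -97.04
[0.5362 0.1492] r 0.0176 0.00028 d 0.0418 ang 172.53
[0.6192 0.1383] r 0.0176 0.00019 d 0.0418 ang -7.51
[0.5829 0.1851] r 0.0175 0.00018 d 0.0416 ang 82.89
```

>>> send_rows(rows=[-4, -36, -5, 0, 0, 5.5, 1, -4, -36, -5, 0, 0, 5.5, 1, -4, -36, -5, 0, 0, 5.5, 1, -4, -36, -5, 0, 0, 5.5, 1, -4, -36, -10, 0, 0, 5.5, 1, -4, -36, -10, 0, 0, 5.5, 1, -4, -36, -10, 0, 0, 5.5, 0.6, -4, -36, 0, 0, 0, 5.5, 0.6])

```text
time: 18.35
tool_pos: [0.5431, -0.1478, 0.2115]
ee_rot: [-3.141, 0.002, -0.124]
wrist_force: [1.1, -0.1, -0.6]
width: 0.0773
```

>>> send_rows(rows=[0, 0, 0, 0, 0, 0, 0.6, 0, 0, 0, 0, 0, 0, 0.6, 0, 0, 0, 0, 0, 0, 0.6, 0, 0, 0, 0, 0, 0, 0.6, 0, 0, 0, 0, 0, 0, 0.6, 0, 0, 0, 0, 0, 0, 0.6, 0, 0, 0, 0, 0, 0, 0.6, 0, 0, 0, 0, 0, 0, 0.6])

```text
time: 19.35
tool_pos: [0.5438, -0.1468, 0.2125]
ee_rot: [-3.142, -0.0, -0.127]
wrist_force: [-0.7, -0.6, 0.4]
width: 0.0565
```

Run:
```python
from h import *
o,im,c=grab("wrist"); print(o["tool_pos"],np.degrees(o["ee_rot"]),o["width"]); save(im,"w8")
# camera ring triangulation from initial top/scene pics
ct=cam(snapshot("top")); cs=cam(snapshot("scene"))
a=rays(ct,[(72,170)])[0]; b=rays(cs,[(237,67)])[0]; A=ct[0];B=cs[0]
s=np.linalg.lstsq(np.c_[a,-b],B-A,rcond=None)[0]; print("ring",A+a*s[0],B+b*s[1])
```

```text
[ 0.54381941 -0.14684607  0.21247225] [-1.79998676e+02 -2.16771048e-03 -7.27173429e+00] 0.056477376651877145
ring [0.57224369 0.31498795 0.20981552] [0.5711551  0.31536599 0.2098687 ]
```

View pics/w8.png

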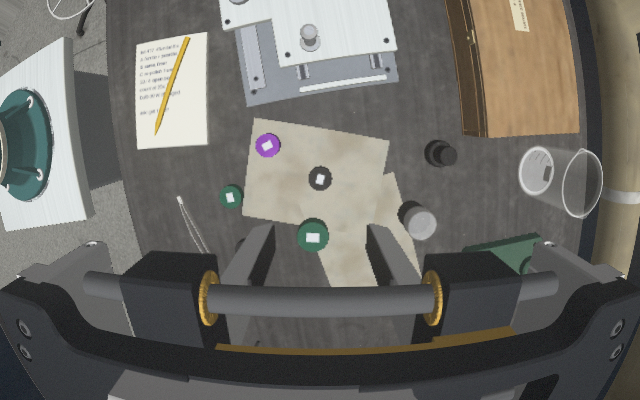

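```bash
cat > mounts.py <<'E'
from h import *
def meas(cn,guess,zt,o=None,im=None,c=None,kind="black",show=None):
    if im is None: o,im,c=grab(cn)
    p=proj(c,[[*guess,zt]])[0]
    H=hsv(im); yy,xx=np.mgrid[:im.shape[0],:im.shape[1]]
    # pixel scale
    q=proj(c,[[guess[0]+.015,guess[1],zt],[guess[0],guess[1]+.015,zt]]); R=np.hypot(*(q-p).T).mean()
    near=np.hypot(xx-p[0],yy-p[1])<1.8*R
    sq=near&(im.min(2)>170)&(H[...,1]<40)
    if kind=="green": body=near&(H[...,0]>65)&(H[...,0]<95)&(H[...,1]>90)
    else: body=near&(H[...,2]<75)
    res={}
    bl=blobs(body,40)
    if bl:
        b=max(bl,key=lambda k:cv2.contourArea(k.astype(np.float32)))
        x,r,e,n=rcirc(onz(c,b,zt)); res["outline"]=(x.round(4),round(r,4),round(e,5))
        # square within hull of the body
        hull=cv2.convexHull(b.astype(np.int32)); hm=np.zeros(body.shape,np.uint8); cv2.fillConvexPoly(hm,hull,1)
        s=(hm>0)&(im.min(2)>150)&(H[...,1]<60)
        if s.sum()>3:
            w=np.clip(im.min(2).astype(float)-90,0,None)*cv2.dilate(s.astype(np.uint8),np.ones((3,3)))*hm
            cx=(w*xx).sum()/w.sum(); cy=(w*yy).sum()/w.sum()
            res["square"]=(onz(c,[(cx,cy)],zt)[0][:2].round(4),(cx.round(1),cy.round(1)))
    return res
if __name__=="__main__":
    o,im,c=grab("wrist"); print(o["tool_pos"].round(4))
    print("b1",meas("wrist",(.544,-.147),.014,o,im,c))
    print("sg",meas("wrist",(.427,-.154),.016,o,im,c,"green"))
    print("bg",meas("wrist",(.525,-.219),.016,o,im,c,"green"))
    o,im,c=grab("top")
    print("b1",meas("top",(.544,-.147),.014,o,im,c))
    print("b2",meas("top",(.432,-.231),.014,o,im,c)); print("sg",meas("top",(.427,-.154),.016,o,im,c,"green")); print("bg",meas("top",(.525,-.219),.016,o,im,c,"green"))
E
python3 mounts.py
python3 - <<'E'
from h import *
im=cv2.imread("pics/w8.png")[:,:,::-1]; save(im,"w8a",(200,110,400,270),4)
E
```

```text
[ 0.5438 -0.1469  0.2125]
b1 {}
sg {'outline': (array([ 0.4264, -0.1517]), np.float64(0.0136), np.float64(0.00028)), 'square': (array([ 0.4259, -0.1521]), (np.float64(229.6), np.float64(197.0)))}
bg {'outline': (array([ 0.5236, -0.2184]), np.float64(0.0184), np.float64(0.00036)), 'square': (array([ 0.5243, -0.2185]), (np.float64(312.4), np.float64(237.2)))}
b1 {'outline': (array([ 0.5448, -0.1452]), np.float64(0.0193), np.float64(0.00634)), 'square': (array([ 0.5344, -0.1534]), (np.float64(311.8), np.float64(196.9)))}
b2 {'outline': (array([ 0.4329, -0.2304]), np.float64(0.015), np.float64(0.00031)), 'square': (array([ 0.4323, -0.2308]), (np.float64(344.8), np.float64(240.8)))}
sg {'outline': (array([ 0.4278, -0.1521]), np.float64(0.0212), np.float64(0.00485))}
bg {'outline': (array([ 0.5274, -0.2143]), np.float64(0.0211), np.float64(0.00141)), 'square': (array([ 0.5248, -0.2174]), (np.float64(339.1), np.float64(201.0)))}
```

View pics/w8a.png

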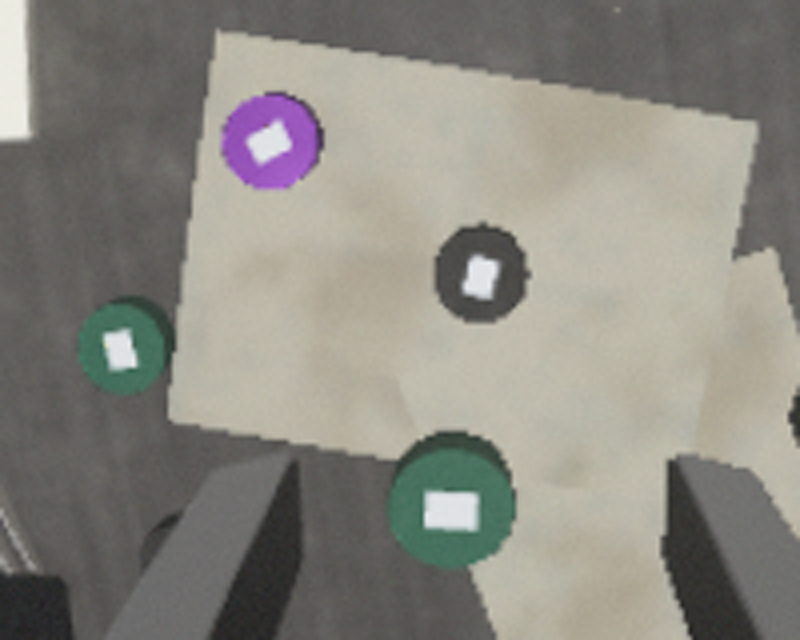

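```bash
sed -i 's/H\[...,2\]<75/H[...,2]<dark/; s/show=None/dark=75/' mounts.py
python3 - <<'E'
from mounts import *
o,im,c=grab("wrist"); print(o["tool_pos"].round(4))
for d in (80,95,110): print(meas("wrist",(.544,-.147),.014,o,im,c,dark=d))
E
```

```text
[ 0.5438 -0.1469  0.2125]
{'outline': (array([ 0.5437, -0.1426]), np.float64(0.0133), np.float64(0.00077)), 'square': (array([ 0.5433, -0.1444]), (np.float64(319.7), np.float64(178.8)))}
{'outline': (array([ 0.5433, -0.1433]), np.float64(0.014), np.float64(0.00022)), 'square': (array([ 0.5434, -0.1443]), (np.float64(319.8), np.float64(178.7)))}
{'outline': (array([ 0.5435, -0.1434]), np.float64(0.0141), np.float64(0.00021)), 'square': (array([ 0.5434, -0.1443]), (np.float64(319.8), np.float64(178.7)))}
```

>>> send_rows(rows=[-1, 1, -40, 0, 0, 0, 0.6, 0, 0, -50, 0, 0, 0, 0.6, 0, 0, -50, 0, 0, 0, 0.6, 0, 0, -40, 0, 0, 0, 0.6, 0, 0, -18, 0, 0, 0, 0.6, 0, 0, -7, 0, 0, 0, 0.6, 0, 0, 0, 0, 0, 0, 0.6, 0, 0, 0, 0, 0, 0, 0.5])

```text
time: 20.65
tool_pos: [0.5443, -0.1464, 0.0095]
ee_rot: [3.141, -0.004, -0.127]
wrist_force: [0.4, 0.1, 0.5]
width: 0.0498
```

>>> send_rows(rows=[0, 0, 0, 0, 0, 0, 0.3, 0, 0, 0, 0, 0, 0, 0.1, 0, 0, 0, 0, 0, 0, 0, 0, 0, 0, 0, 0, 0, 0, 0, 0, 0, 0, 0, 0, 0, 0, 0, 0, 0, 0, 0, 0, 0, 0, 0, 0, 0, 0, 0, 0, 0, 0, 0, 0, 0, 0])

```text
time: 21.65
tool_pos: [0.5433, -0.146, 0.0082]
ee_rot: [3.141, -0.001, -0.127]
wrist_force: [-0.6, 0.4, 5.1]
width: 0.0284
```

>>> send_rows(rows=[0, 0, 10, 0, 0, 0, 0, 0, 0, 20, 0, 0, 0, 0, 0, 0, 40, 0, 0, 0, 0, 0, 0, 40, 0, 0, 0, 0, 0, 0, 40, 0, 0, 0, 0, 0, 0, 0, 0, 0, 0, 0, 0, 0, 0, 0, 0, 0, 0, 0, 0, 0, 0, 0, 0, 0])

```text
time: 22.65
tool_pos: [0.5416, -0.1454, 0.1551]
ee_rot: [-3.141, 0.004, -0.127]
wrist_force: [-0.9, 0.3, -0.9]
width: 0.0283
```

Run:
```python
from h import *
o,im,c=grab("wrist"); print(o["tool_pos"],o["wrist_force"],o["width"]); save(im,"w9");save(im,"w9a",(240,180,400,300),5)
o,im,c=grab("scene"); save(im,"s9",(200,130,400,280),4)
```

```text
[ 0.54162606 -0.14539364  0.15505197] [-0.87752527  0.33528898 -0.86944257] 0.028271574806452145
```

View pics/w9a.png

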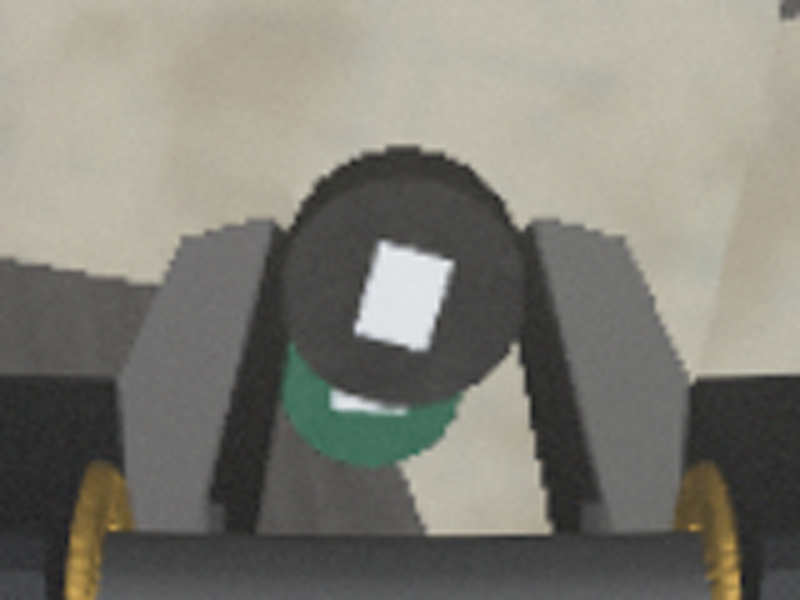

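View pics/s9.png

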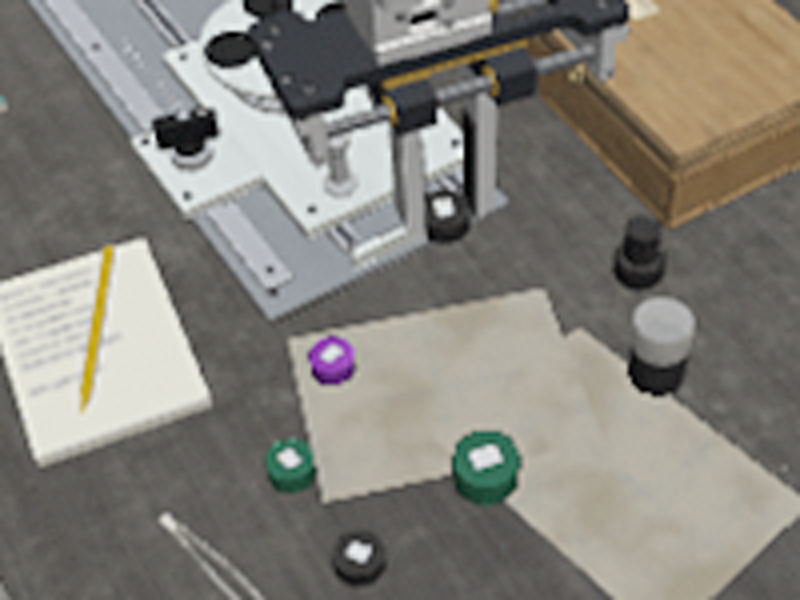

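>>> send_rows(rows=[2, 15, 20, 0, 0, 0, 0, 4, 30, 25, 0, 0, 0, 0, 5, 40, 25, 0, 0, 0, 0, 5, 45, 25, 0, 0, 0, 0, 6, 50, 20, 0, 0, 0, 0, 6, 50, 0, 0, 0, 0, 0, 6, 48, 0, 0, 0, 0, 0, 4, 35, 0, 0, 0, 0, 0])

```text
time: 23.75
tool_pos: [0.5805, 0.1693, 0.2713]
ee_rot: [3.141, 0.002, -0.125]
wrist_force: [-0.1, -0.4, -0.6]
width: 0.0285
```

>>> send_rows(rows=[1, 15, 0, 0, 0, 0, 0, 0, 0, 0, 0, 0, 0, 0, 0, 0, 0, 0, 0, 0, 0, 0, 0, 0, 0, 0, 0, 0, 0, 0, 0, 0, 0, 0, 0, 0, 0, 0, 0, 0, 0, 0, 0, 0, 0, 0, 0, 0, 0, 0, 0, 0, 0, 0, 0, 0])

```text
time: 24.75
tool_pos: [0.5818, 0.1822, 0.2725]
ee_rot: [3.142, -0.0, -0.127]
wrist_force: [0.5, -0.5, -0.3]
width: 0.0285
```

Run:
```python
from h import *
o,im,c=grab("wrist"); print(o["tool_pos"],np.degrees(o["ee_rot"]),o["width"]); save(im,"w10",(200,100,440,280),3.3)
# held mount in tool frame
V=im.min(2); yy,xx=np.mgrid[:400,:640]
p=proj(c,[o["tool_pos"]+[0,0,.006]])[0]; print("expected px of TCP axis at mount top",p)
m=(np.hypot(xx-p[0],yy-p[1])<14)&(V>150); w=m.astype(float); q=((w*xx).sum()/w.sum(),(w*yy).sum()/w.sum())
W=onz(c,[q],o["tool_pos"][2]+.006)[0]; Rw=Rn.from_euler("xyz",o["ee_rot"]).as_matrix(); print("held sq px",q,"tool xy",(Rw.T@(W-o["tool_pos"]))[:2])
import pockets as P
R=P.pockets(im,c,cen=(.577,.142))
for x,r,e in R: print(x.round(4),r.round(4),e.round(5))
```

```text
[0.58182599 0.18215643 0.2724972 ] [ 1.79998274e+02 -5.59446686e-03 -7.26618598e+00] 0.028484513258737642
expected px of TCP axis at mount top [320.92860601 241.848357  ]
held sq px (np.float64(320.22866894197955), np.float64(238.82935153583617)) tool xy [-0.00041727 -0.00193741]
[0.6188 0.1392] 0.0174 0.00024
[0.5827 0.1855] 0.0173 0.0004
```

View pics/w10.png

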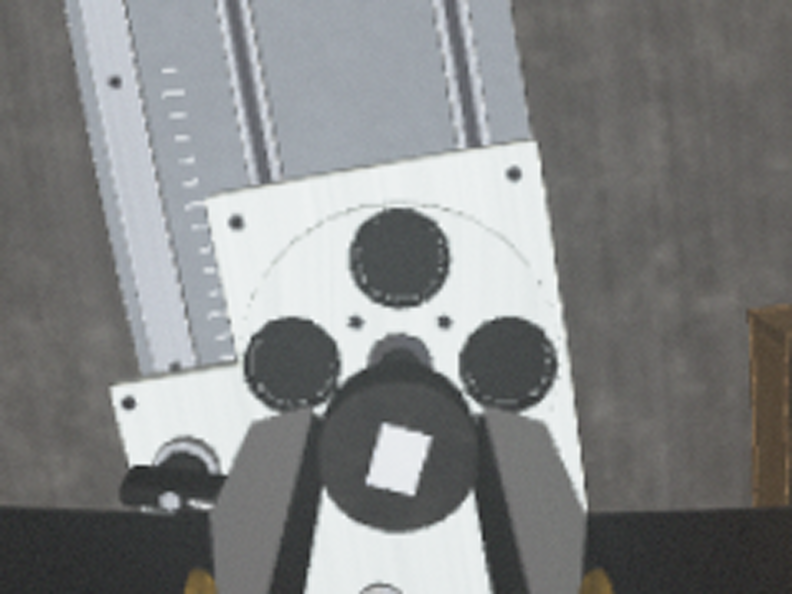

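>>> send_rows(rows=[1, 1.5, -20, 0, 0, 0, 0, 0, 0, -35, 0, 0, 0, 0, 0, 0, -40, 0, 0, 0, 0, 0, 0, -40, 0, 0, 0, 0, 0, 0, -30, 0, 0, 0, 0, 0, 0, -18, 0, 0, 0, 0, 0, 0, -4, 0, 0, 0, 0, 0, 0, 0, 0, 0, 0, 0])

```text
time: 25.8
tool_pos: [0.5835, 0.1839, 0.0866]
ee_rot: [-3.141, -0.002, -0.127]
wrist_force: [0.1, -0.1, -0.7]
width: 0.029
```

Run:
```python
from h import *
o,im,c=grab("wrist"); print(o["tool_pos"],np.degrees(o["ee_rot"]),o["wrist_force"],o["width"]); save(im,"w11",(240,180,400,300),5)
```

```text
[0.58352519 0.18386157 0.08655504] [-1.79965714e+02 -9.92698381e-02 -7.26618118e+00] [ 0.05734374 -0.11444491 -0.65735926] 0.029030532723860945
```

View pics/w11.png

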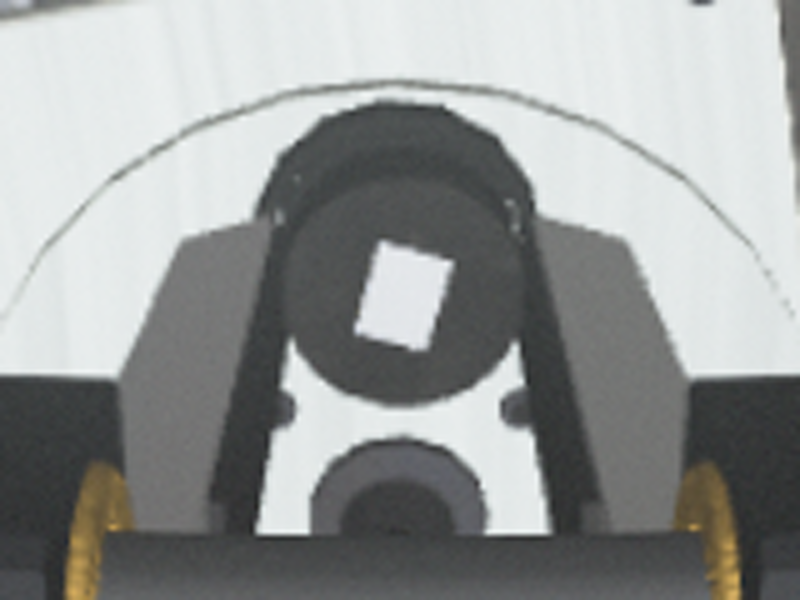

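>>> send_rows(rows=[-0.7, 0, -2, 0, 0, 0, 0, 0, 0, -2, 0, 0, 0, 0, 0, 0, -1.5, 0, 0, 0, 0, 0, 0, -1.5, 0, 0, 0, 0, 0, 0, -1, 0, 0, 0, 0, 0, 0, 0, 0, 0, 0, 0, 0, 0, 0, 0, 0, 0, 0, 0, 0, 0, 0, 0, 0, 0])

```text
time: 26.85
tool_pos: [0.5822, 0.1837, 0.0776]
ee_rot: [-3.142, -0.0, -0.127]
wrist_force: [-0.7, 0.1, -0.2]
width: 0.0284
```

Run:
```python
from h import *
o,im,c=grab("wrist"); print(o["tool_pos"],np.degrees(o["ee_rot"]),o["wrist_force"],o["width"]); save(im,"w12",(240,180,400,300),5)
```

```text
[0.58217196 0.18367834 0.07757547] [-1.79996352e+02 -1.11939615e-02 -7.27054145e+00] [-0.66424648  0.10868487 -0.21654422] 0.02843931296426018
```

View pics/w12.png

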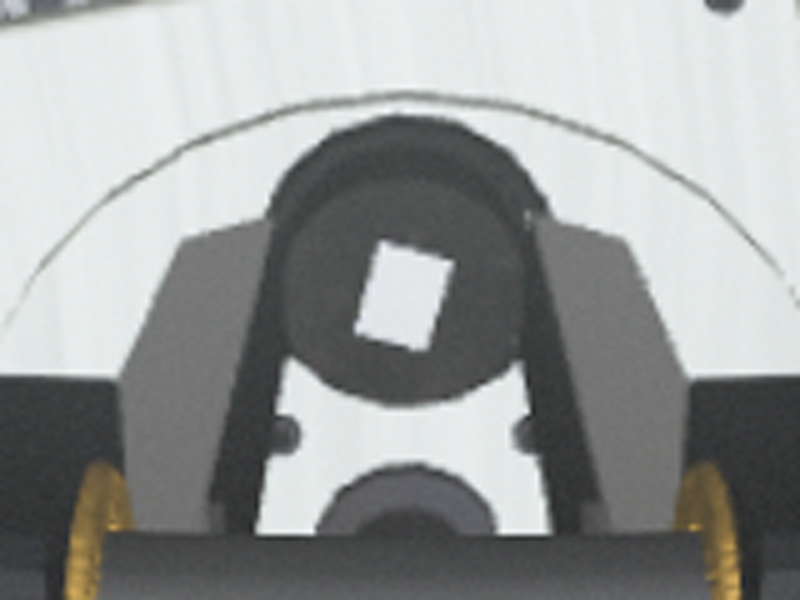

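>>> send_rows(rows=[0, 0, 0, 0, 0, 0, 0.35, 0, 0, 0, 0, 0, 0, 0.4, 0, 0, 0, 0, 0, 0, 0.45, 0, 0, 0, 0, 0, 0, 0.45, 0, 0, 5, 0, 0, 0, 0.45, 0, 0, 30, 0, 0, 0, 0.45, 0, 0, 50, 0, 0, 0, 0.6, 0, 0, 50, 0, 0, 0, 0.6])

```text
time: 27.9
tool_pos: [0.5819, 0.1836, 0.214]
ee_rot: [3.142, 0.0, -0.127]
wrist_force: [0.6, -0.1, 0.4]
width: 0.0559
```

>>> send_rows(rows=[0, 0, 40, 0, 0, 0, 0.6, 0, 0, 20, 0, 0, 0, 0.6, 0, 0, 0, 0, 0, 0, 0.6, 0, 0, 0, 0, 0, 0, 0.6, 0, 0, 0, 0, 0, 0, 0.6, 0, 0, 0, 0, 0, 0, 0.6, 0, 0, 0, 0, 0, 0, 0.6, 0, 0, 0, 0, 0, 0, 0.6])

```text
time: 28.9
tool_pos: [0.5821, 0.1836, 0.2724]
ee_rot: [3.141, 0.0, -0.127]
wrist_force: [0.0, -0.3, 0.6]
width: 0.0563
```

Run:
```python
from h import *
from mounts import meas
o,im,c=grab("wrist"); print(o["tool_pos"],np.degrees(o["ee_rot"]),o["wrist_force"],o["width"]); save(im,"w13",(220,100,420,250),4)
import pockets as P
for x,r,e in P.pockets(im,c,cen=(.577,.142)): print(x.round(4),r.round(4),e.round(5))
V=im.min(2).astype(float)
o,im,c=grab("top"); save(im,"top13",(240,90,480,290),3)
print("b2",meas("top",(.432,-.231),.014,o,im,c))
```

```text
[0.58209871 0.18364621 0.27235193] [ 1.79992927e+02  5.67888556e-03 -7.26873299e+00] [ 0.01573423 -0.25330245  0.59714061] 0.05630629648506988
[0.5725 0.1032] 0.0175 0.00035
[0.5361 0.1497] 0.0175 0.00033
[0.6189 0.1391] 0.0176 0.00023
[0.5826 0.1856] 0.0175 0.00027
b2 {'outline': (array([ 0.4328, -0.2302]), np.float64(0.0151), np.float64(0.00018)), 'square': (array([ 0.4323, -0.2308]), (np.float64(344.8), np.float64(240.8)))}
```

View pics/w13.png

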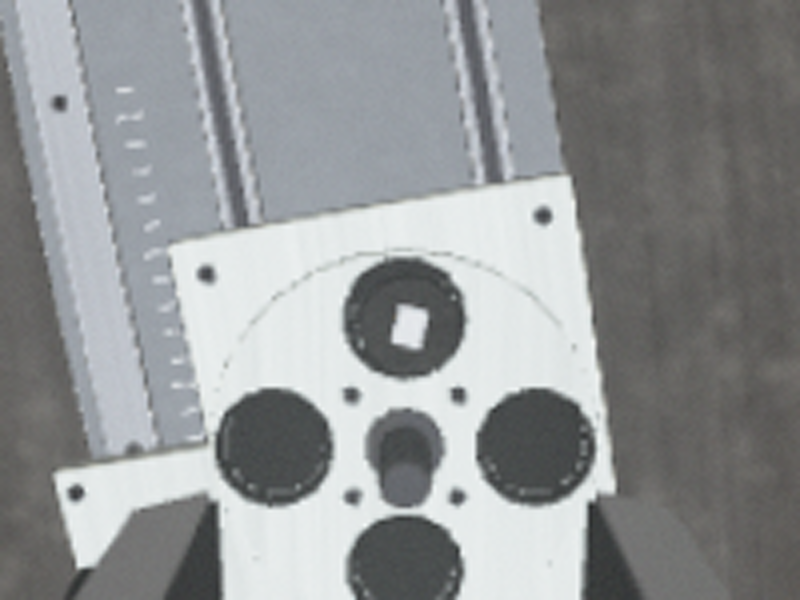

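View pics/top13.png

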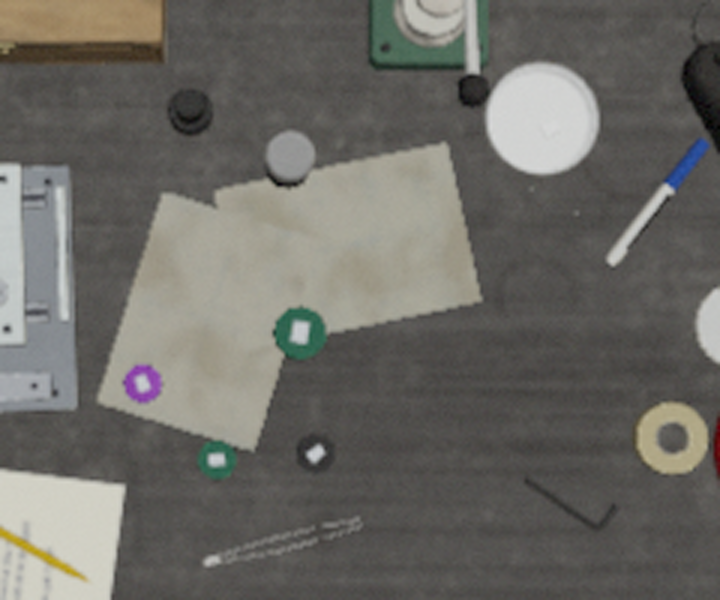

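>>> send_rows(rows=[-18.5, -51, 0, 0, 0, 0, 0.6, -18.5, -51, 0, 0, 0, 0, 0.6, -18.5, -51, 0, 0, 0, 0, 0.6, -18.5, -51, -10, 0, 0, 0, 0.6, -18.5, -51, -10, 0, 0, 0, 0.6, -19, -51, -15, 0, 0, 0, 0.6, -19, -51, -15, 0, 0, 0, 0.6, -19, -54, -10, 0, 0, 0, 0.6])

```text
time: 30.0
tool_pos: [0.4317, -0.2286, 0.2121]
ee_rot: [3.142, -0.0, -0.126]
wrist_force: [0.9, -0.1, -0.4]
width: 0.0564
```

>>> send_rows(rows=[0, 0, 0, 0, 0, 0, 0.6, 0, 0, 0, 0, 0, 0, 0.6, 0, 0, 0, 0, 0, 0, 0.6, 0, 0, 0, 0, 0, 0, 0.6, 0, 0, 0, 0, 0, 0, 0.6, 0, 0, 0, 0, 0, 0, 0.6, 0, 0, 0, 0, 0, 0, 0.6, 0, 0, 0, 0, 0, 0, 0.6])

```text
time: 31.0
tool_pos: [0.4326, -0.2273, 0.2125]
ee_rot: [3.142, -0.0, -0.127]
wrist_force: [-0.1, 0.4, 0.8]
width: 0.0565
```

Run:
```python
from h import *
from mounts import meas
o,im,c=grab("wrist"); print(o["tool_pos"],np.degrees(o["ee_rot"]),o["wrist_force"],o["width"]); save(im,"w14",(160,80,460,280),2.6)
for d in (65,72,78): print("b2",meas("wrist",(.4325,-.229),.014,o,im,c,dark=d))
print("sg",meas("wrist",(.427,-.152),.016,o,im,c,"green"))
```

```text
[ 0.4326368  -0.22732598  0.21249889] [ 1.79999989e+02 -6.54417825e-03 -7.26922650e+00] [-0.12911587  0.44637074  0.75619734] 0.05653149542999759
b2 {}
b2 {'outline': (array([ 0.4311, -0.225 ]), np.float64(0.0126), np.float64(0.00025)), 'square': (array([ 0.4308, -0.2283]), (np.float64(319.1), np.float64(181.7)))}
b2 {'outline': (array([ 0.4306, -0.2275]), np.float64(0.0148), np.float64(0.00042)), 'square': (array([ 0.4308, -0.229 ]), (np.float64(319.1), np.float64(182.3)))}
sg {'outline': (array([ 0.4257, -0.1524]), np.float64(0.0135), np.float64(0.00016)), 'square': (array([ 0.4257, -0.1523]), (np.float64(306.8), np.float64(120.9)))}
```

View pics/w14.png

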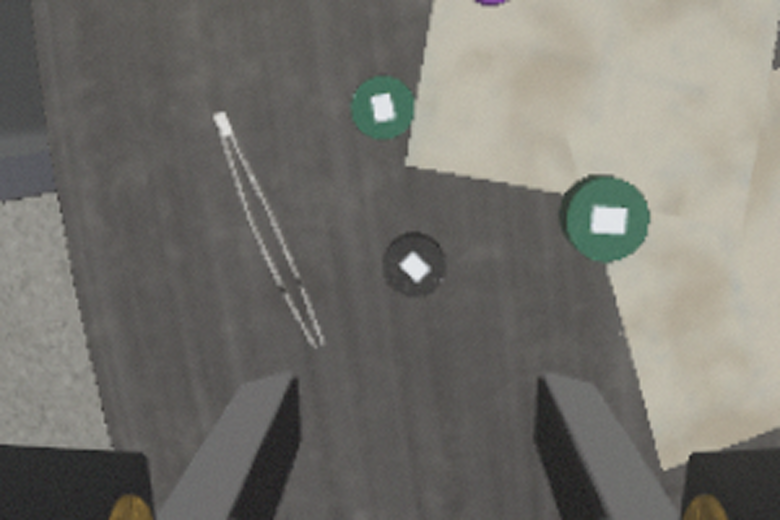

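>>> send_rows(rows=[-1.6, -1.5, -40, 0, 0, 0, 0.6, 0, 0, -50, 0, 0, 0, 0.6, 0, 0, -50, 0, 0, 0, 0.6, 0, 0, -40, 0, 0, 0, 0.6, 0, 0, -17, 0, 0, 0, 0.6, 0, 0, -7, 0, 0, 0, 0.6, 0, 0, 0, 0, 0, 0, 0.6, 0, 0, 0, 0, 0, 0, 0.5])

```text
time: 32.05
tool_pos: [0.4322, -0.2297, 0.0103]
ee_rot: [3.14, -0.003, -0.127]
wrist_force: [0.5, -0.6, -0.8]
width: 0.0497
```

>>> send_rows(rows=[0, 0, 0, 0, 0, 0, 0.3, 0, 0, 0, 0, 0, 0, 0.1, 0, 0, 0, 0, 0, 0, 0, 0, 0, 0, 0, 0, 0, 0, 0, 0, 0, 0, 0, 0, 0, 0, 0, 0, 0, 0, 0, 0, 0, 0, 0, 0, 0, 0, 0, 0, 0, 0, 0, 0, 0, 0])

```text
time: 33.05
tool_pos: [0.4314, -0.2291, 0.0091]
ee_rot: [3.141, -0.001, -0.127]
wrist_force: [-0.9, 0.2, 4.6]
width: 0.0285
```

>>> send_rows(rows=[0, 0, 10, 0, 0, 0, 0, 0, 0, 20, 0, 0, 0, 0, 0, 0, 40, 0, 0, 0, 0, 0, 0, 50, 0, 0, 0, 0, 0, 0, 50, 0, 0, 0, 0, 0, 0, 0, 0, 0, 0, 0, 0, 0, 0, 0, 0, 0, 0, 0, 0, 0, 0, 0, 0, 0])

```text
time: 34.05
tool_pos: [0.43, -0.2281, 0.1763]
ee_rot: [-3.14, 0.004, -0.127]
wrist_force: [-0.1, -0.2, -1.1]
width: 0.0288
```

```bash
cat > held.py <<'E'
from h import *
def held(dz,o=None,im=None,c=None):
    if im is None: o,im,c=grab("wrist")
    print(o["tool_pos"].round(4),np.degrees(o["ee_rot"]).round(2),o["wrist_force"].round(1),o["width"].round(4))
    V=im.min(2); yy,xx=np.mgrid[:400,:640]
    p=proj(c,[o["tool_pos"]+[0,0,dz]])[0]
    m=(np.hypot(xx-p[0],yy-p[1])<14)&(V>140); w=m.astype(float)
    if w.sum()<10: print("no square"); return im
    q=((w*xx).sum()/w.sum(),(w*yy).sum()/w.sum())
    W=onz(c,[q],o["tool_pos"][2]+dz)[0]; Rw=Rn.from_euler("xyz",o["ee_rot"]).as_matrix()
    print("held sq px",np.round(q,1),"n",w.sum(),"tool xy",(Rw.T@(W-o["tool_pos"]))[:2].round(4)); return im
if __name__=="__main__":
    import sys; im=held(float(sys.argv[1])); save(im,sys.argv[2],(240,180,400,300),5)
E
python3 held.py .006 w15
```

```text
Traceback (most recent call last):
  File "held.py", line 13, in <module>
    import sys; im=held(float(sys.argv[1])); save(im,sys.argv[2],(240,180,400,300),5)
                   ~~~~^^^^^^^^^^^^^^^^^^^^
  File "held.py", line 4, in held
    print(o["tool_pos"].round(4),np.degrees(o["ee_rot"]).round(2),o["wrist_force"].round(1),o["width"].round(4))
                                                                                            ^^^^^^^^^^^^^^^^
AttributeError: 'float' object has no attribute 'round'
```

```bash
sed -i 's/o\["width"\].round(4)/round(o["width"],4)/' held.py; python3 held.py .005 w15
```

```text
[ 0.4301 -0.2282  0.1764] [-179.89    0.21   -7.27] [0.3 0.5 0.1] 0.0284
held sq px [320.1 240.9] n 285.0 tool xy [-0.0005 -0.0002]
```

>>> send_rows(rows=[8, 15, 20, 0, 0, 0, 0, 16, 35, 25, 0, 0, 0, 0, 19, 45, 25, 0, 0, 0, 0, 21, 50, 25, 0, 0, 0, 0, 22, 52, 0, 0, 0, 0, 0, 22, 52, 0, 0, 0, 0, 0, 20, 45, 0, 0, 0, 0, 0, 12, 30, 0, 0, 0, 0, 0])

```text
time: 35.15
tool_pos: [0.5712, 0.0974, 0.2718]
ee_rot: [3.141, 0.003, -0.125]
wrist_force: [-0.7, -0.3, -0.2]
width: 0.0286
```

>>> send_rows(rows=[2, 6, 0, 0, 0, 0, 0, 0, 0, 0, 0, 0, 0, 0, 0, 0, 0, 0, 0, 0, 0, 0, 0, 0, 0, 0, 0, 0, 0, 0, 0, 0, 0, 0, 0, 0, 0, 0, 0, 0, 0, 0, 0, 0, 0, 0, 0, 0, 0, 0, 0, 0, 0, 0, 0, 0])

```text
time: 36.15
tool_pos: [0.573, 0.1012, 0.2735]
ee_rot: [3.142, -0.0, -0.127]
wrist_force: [0.8, 0.2, 0.0]
width: 0.0289
```

Run:
```python
from held import *
o,im,c=grab("wrist"); held(.005,o,im,c); save(im,"w16",(200,100,440,280),3.3)
import pockets as P
for x,r,e in P.pockets(im,c,cen=(.5775,.1443)): print(x.round(4),r.round(4),e.round(5))
```

```text
[0.573  0.1012 0.2735] [180.    -0.    -7.26] [0.8 0.2 0. ] 0.0289
held sq px [320.2 240.9] n 288.0 tool xy [-0.0004 -0.0002]
[0.572  0.1022] 0.0176 0.00037
[0.6186 0.1385] 0.0175 0.00035
[0.5361 0.1487] 0.0174 0.0004
[0.5825 0.185 ] 0.0175 0.00025
```

View pics/w16.png

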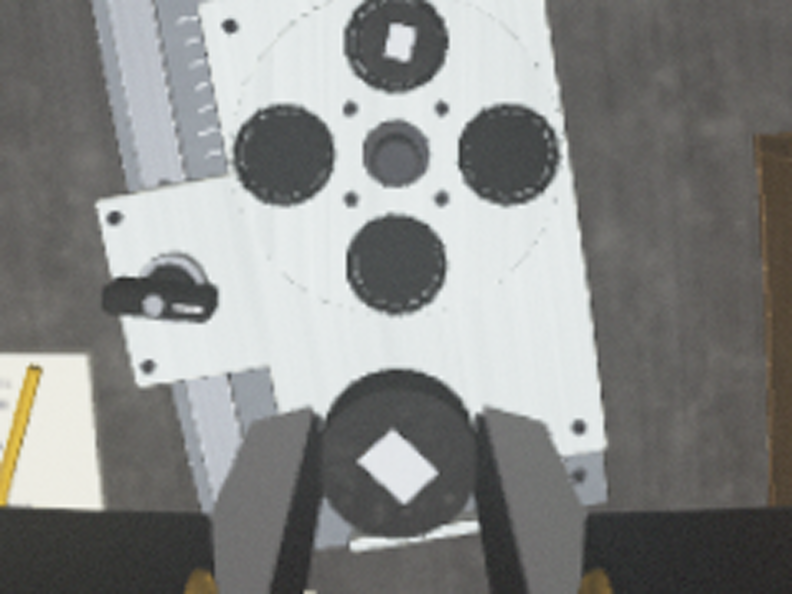

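>>> send_rows(rows=[-0.6, 1.2, -20, 0, 0, 0, 0, 0, 0, -35, 0, 0, 0, 0, 0, 0, -40, 0, 0, 0, 0, 0, 0, -40, 0, 0, 0, 0, 0, 0, -30, 0, 0, 0, 0, 0, 0, -17, 0, 0, 0, 0, 0, 0, -3, 0, 0, 0, 0, 0, 0, 0, 0, 0, 0, 0])

```text
time: 37.2
tool_pos: [0.5733, 0.1024, 0.0897]
ee_rot: [-3.141, -0.002, -0.127]
wrist_force: [0.5, 0.1, -0.2]
width: 0.0285
```

```bash
python3 held.py .005 w17
```

```text
[0.5733 0.1024 0.0897] [-1.7998e+02 -1.2000e-01 -7.2700e+00] [ 0.5  0.1 -0.2] 0.0285
held sq px [320.1 240.9] n 289.0 tool xy [-0.0005 -0.0002]
```

View pics/w17.png

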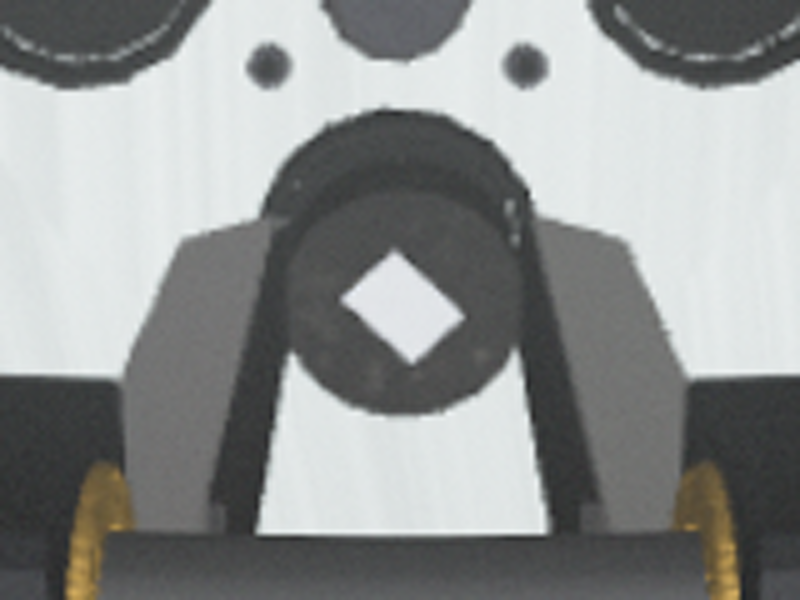

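Aligned as with the first one (ring centre about 1 mm left, same as before); lower with the same small correction.

>>> send_rows(rows=[-0.6, 0, -3, 0, 0, 0, 0, 0, 0, -2, 0, 0, 0, 0, 0, 0, -2, 0, 0, 0, 0, 0, 0, -2, 0, 0, 0, 0, 0, 0, -1, 0, 0, 0, 0, 0, 0, 0, 0, 0, 0, 0, 0, 0, 0, 0, 0, 0, 0, 0, 0, 0, 0, 0, 0, 0])

```text
time: 38.25
tool_pos: [0.5719, 0.1024, 0.0786]
ee_rot: [-3.142, -0.0, -0.127]
wrist_force: [-0.4, 0.7, 0.1]
width: 0.0282
```

```bash
python3 held.py .005 w18
```

```text
[0.5719 0.1024 0.0786] [-1.80e+02 -1.00e-02 -7.27e+00] [-0.4  0.7  0.1] 0.0282
held sq px [320.1 240.9] n 289.0 tool xy [-0.0005 -0.0002]
```

View pics/w18.png

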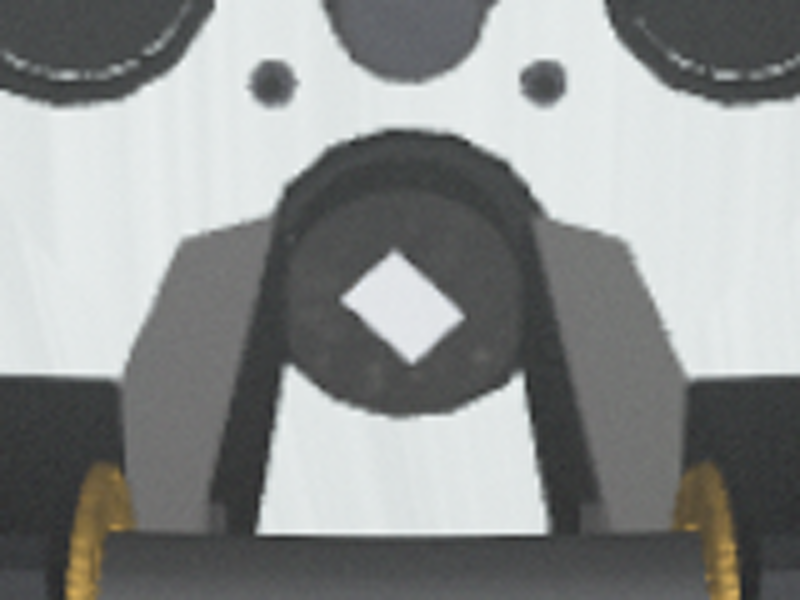

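>>> send_rows(rows=[0, 0, 0, 0, 0, 0, 0.35, 0, 0, 0, 0, 0, 0, 0.4, 0, 0, 0, 0, 0, 0, 0.45, 0, 0, 0, 0, 0, 0, 0.45, 0, 0, 5, 0, 0, 0, 0.45, 0, 0, 30, 0, 0, 0, 0.45, 0, 0, 50, 0, 0, 0, 0.6, 0, 0, 50, 0, 0, 0, 0.6])

```text
time: 39.3
tool_pos: [0.5716, 0.1024, 0.215]
ee_rot: [3.142, 0.0, -0.127]
wrist_force: [0.2, 0.6, 0.2]
width: 0.0559
```

>>> send_rows(rows=[0, 0, 40, 0, 0, 0, 0.6, 0, 0, 20, 0, 0, 0, 0.6, 0, 0, 0, 0, 0, 0, 0.6, 0, 0, 0, 0, 0, 0, 0.6, 0, 0, 0, 0, 0, 0, 0.6, -18, -31, 0, 0, 0, 10, 0.6, -18, -31, 0, 0, 0, 10, 0.6, -18, -31, 0, 0, 0, 10, 0.6])

```text
time: 40.3
tool_pos: [0.5168, 0.0086, 0.2721]
ee_rot: [-3.141, 0.002, 0.403]
wrist_force: [0.4, -0.5, 0.7]
width: 0.0567
```

Run:
```python
from h import *
o,im,c=grab("wrist"); print(o["tool_pos"],np.degrees(o["ee_rot"])); save(im,"w19",(100,20,440,260),2.3)
```

```text
[0.51677452 0.00861158 0.27208453] [-1.79942807e+02  1.21482000e-01  2.30850128e+01]
```

View pics/w19.png

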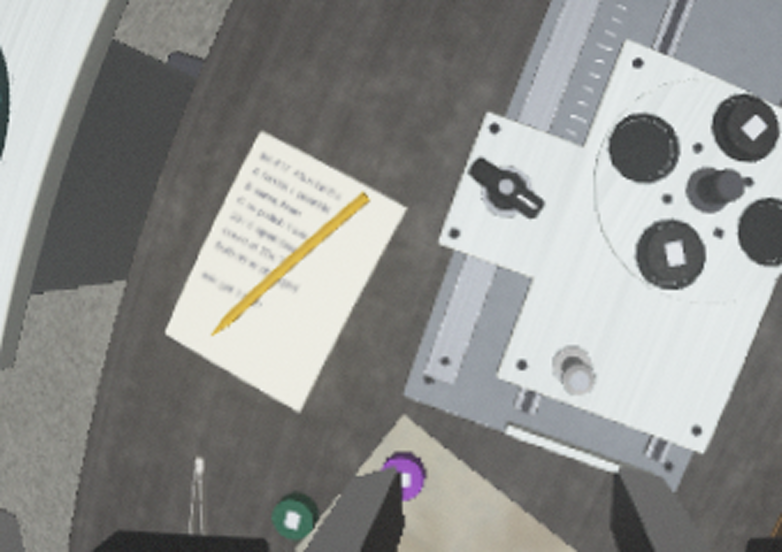

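>>> send_rows(rows=[-15, -27, -10, 0, 0, 10, 0.6, -15, -27, -10, 0, 0, 10, 0.6, -15, -27, -10, 0, 0, 10, 0.6, -15, -27, -10, 0, 0, 10, 0.6, -15, -27, -10, 0, 0, 10, 0.6, -15, -25, -10, 0, 0, 9.6, 0.6, 0, 0, 0, 0, 0, 0, 0.6, 0, 0, 0, 0, 0, 0, 0.6])

```text
time: 41.35
tool_pos: [0.428, -0.1501, 0.2133]
ee_rot: [-3.141, -0.001, 1.435]
wrist_force: [1.2, 0.4, 0.0]
width: 0.0562
```

Run:
```python
from h import *
from mounts import meas
o,im,c=grab("wrist"); print(o["tool_pos"],np.degrees(o["ee_rot"]),o["joint_positions"][5],o["width"]); save(im,"w20",(160,80,460,280),2.6)
print("sg",meas("wrist",(.4257,-.1523),.016,o,im,c,"green"))
```

```text
[ 0.42802591 -0.15009591  0.21331232] [-1.79987197e+02 -5.15732731e-02  8.22104298e+01] -1.897729657966008 0.056177771750250814
sg {'outline': (array([ 0.4249, -0.1521]), np.float64(0.0135), np.float64(0.00021)), 'square': (array([ 0.4256, -0.1523]), (np.float64(317.7), np.float64(179.2)))}
```

View pics/w20.png

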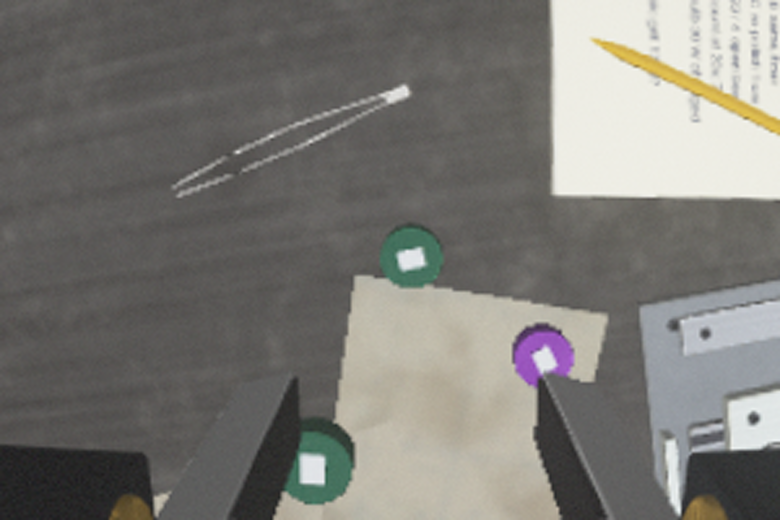

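>>> send_rows(rows=[-2.4, -2.2, -40, 0, 0, 0.5, 0.6, 0, 0, -50, 0, 0, 0, 0.6, 0, 0, -50, 0, 0, 0, 0.6, 0, 0, -40, 0, 0, 0, 0.6, 0, 0, -17, 0, 0, 0, 0.6, 0, 0, -7, 0, 0, 0, 0.6, 0, 0, 0, 0, 0, 0, 0.6, 0, 0, 0, 0, 0, 0, 0.5])

```text
time: 42.4
tool_pos: [0.4266, -0.1531, 0.0108]
ee_rot: [3.139, 0.001, 1.446]
wrist_force: [-0.8, -0.5, -0.3]
width: 0.0497
```

>>> send_rows(rows=[0, 0, 0, 0, 0, 0, 0.3, 0, 0, 0, 0, 0, 0, 0.1, 0, 0, 0, 0, 0, 0, 0, 0, 0, 0, 0, 0, 0, 0, 0, 0, 0, 0, 0, 0, 0, 0, 0, 0, 0, 0, 0, 0, 0, 0, 0, 0, 0, 0, 0, 0, 0, 0, 0, 0, 0, 0])

```text
time: 43.4
tool_pos: [0.4258, -0.1531, 0.0101]
ee_rot: [3.141, 0.0, 1.446]
wrist_force: [-1.2, 0.9, 5.6]
width: 0.0289
```

>>> send_rows(rows=[0, 0, 10, 0, 0, 0, 0, 0, 0, 20, 0, 0, 0, 0, 5, 10, 40, 0, 0, 0, 0, 8, 25, 50, 0, 0, 0, 0, 10, 35, 50, 0, 0, 0, 0, 12, 40, 40, 0, 0, 0, 0, 13, 40, 30, 0, 0, 0, 0, 13, 40, 25, 0, 0, 0, 0])

```text
time: 44.4
tool_pos: [0.4866, 0.0384, 0.276]
ee_rot: [3.14, -0.0, 1.446]
wrist_force: [0.3, -0.4, 0.0]
width: 0.0288
```

```bash
python3 held.py .007 w21
```

```text
[0.4866 0.0384 0.276 ] [179.94  -0.    82.82] [ 0.3 -0.4  0. ] 0.0288
held sq px [320.2 240.9] n 294.0 tool xy [ 0.0004 -0.0011]
```

View pics/w21.png

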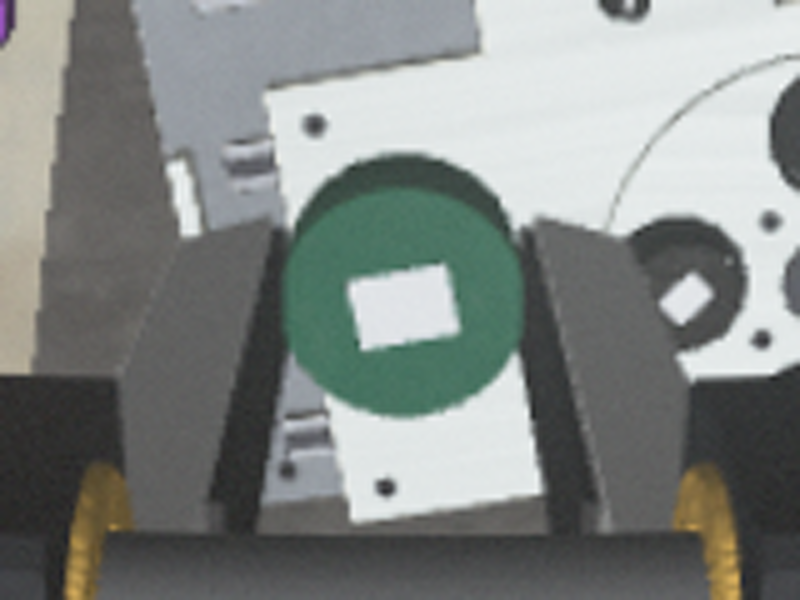

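>>> send_rows(rows=[10, 30, 0, 0, 0, 0, 0, 15, 30, 0, 0, 0, 0, 0, 14, 26, 0, 0, 0, 0, 0, 8, 20, 0, 0, 0, 0, 0, 2, 5, 0, 0, 0, 0, 0, 0, 0, 0, 0, 0, 0, 0, 0, 0, 0, 0, 0, 0, 0, 0, 0, 0, 0, 0, 0, 0])

```text
time: 45.45
tool_pos: [0.5353, 0.1474, 0.2748]
ee_rot: [3.141, -0.0, 1.445]
wrist_force: [-0.6, -0.1, -0.4]
width: 0.029
```

Run:
```python
from held import *
o,im,c=grab("wrist"); held(.006,o,im,c); save(im,"w22",(200,100,440,280),3.3)
import pockets as P
for x,r,e in P.pockets(im,c,cen=(.5775,.1443)): print(x.round(4),r.round(4),e.round(5))
```

```text
[0.5353 0.1474 0.2748] [179.97  -0.    82.77] [-0.6 -0.1 -0.4] 0.029
held sq px [320.2 240.9] n 294.0 tool xy [ 0.0003 -0.0007]
[0.5816 0.1849] 0.0175 0.00029
[0.5349 0.1488] 0.0175 0.00022
```

View pics/w22.png

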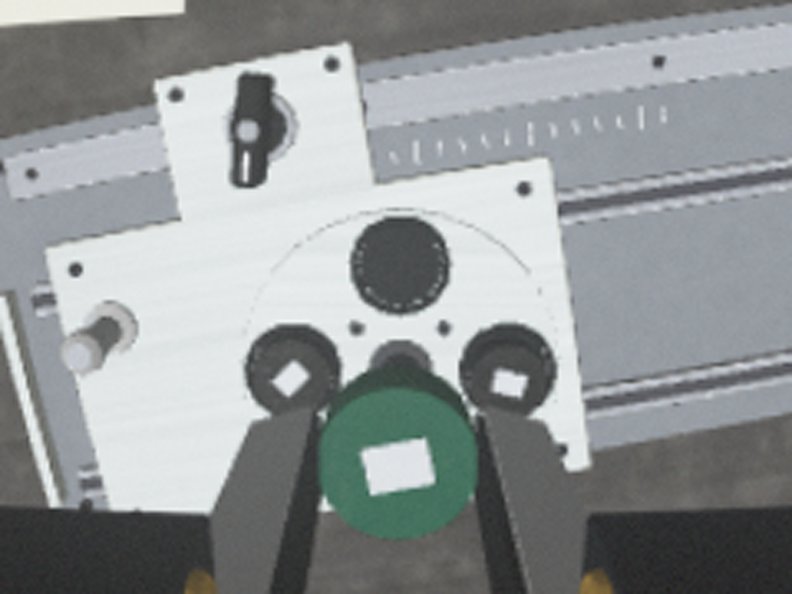

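>>> send_rows(rows=[0, 1.4, -20, 0, 0, 0, 0, 0, 0, -35, 0, 0, 0, 0, 0, 0, -40, 0, 0, 0, 0, 0, 0, -40, 0, 0, 0, 0, 0, 0, -30, 0, 0, 0, 0, 0, 0, -17, 0, 0, 0, 0, 0, 0, -3, 0, 0, 0, 0, 0, 0, 0, 0, 0, 0, 0])

```text
time: 46.5
tool_pos: [0.5362, 0.1496, 0.0907]
ee_rot: [3.14, -0.001, 1.446]
wrist_force: [0.6, 0.2, 0.3]
width: 0.0286
```

```bash
python3 held.py .006 w23
```

```text
[0.5362 0.1496 0.0907] [ 1.7989e+02 -4.0000e-02  8.2820e+01] [0.6 0.2 0.3] 0.0286
held sq px [320.2 240.8] n 292.0 tool xy [ 0.0003 -0.0008]
```

View pics/w23.png

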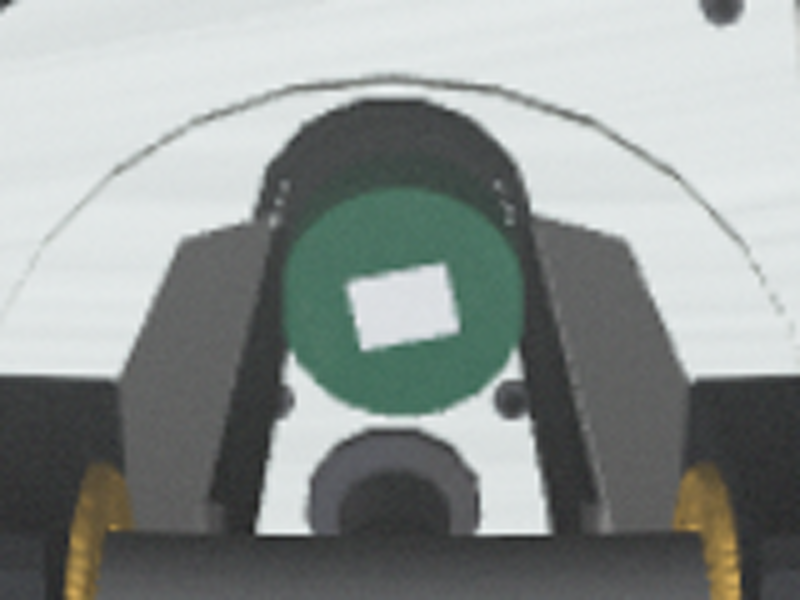

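>>> send_rows(rows=[-0.4, -0.6, -2, 0, 0, 0, 0, 0, 0, -2, 0, 0, 0, 0, 0, 0, 0, 0, 0, 0, 0, 0, 0, 0, 0, 0, 0, 0, 0, 0, 0, 0, 0, 0, 0, 0, 0, 0, 0, 0, 0, 0, 0, 0, 0, 0, 0, 0, 0, 0, 0, 0, 0, 0, 0, 0])

```text
time: 47.55
tool_pos: [0.535, 0.149, 0.0855]
ee_rot: [-3.142, -0.0, 1.446]
wrist_force: [0.1, 0.3, 0.6]
width: 0.0288
```

```bash
python3 held.py .006 w24
```

```text
[0.535  0.149  0.0855] [-180.     -0.     82.83] [0.1 0.3 0.6] 0.0288
held sq px [320.1 240.9] n 291.0 tool xy [ 0.0003 -0.0007]
```

View pics/w24.png

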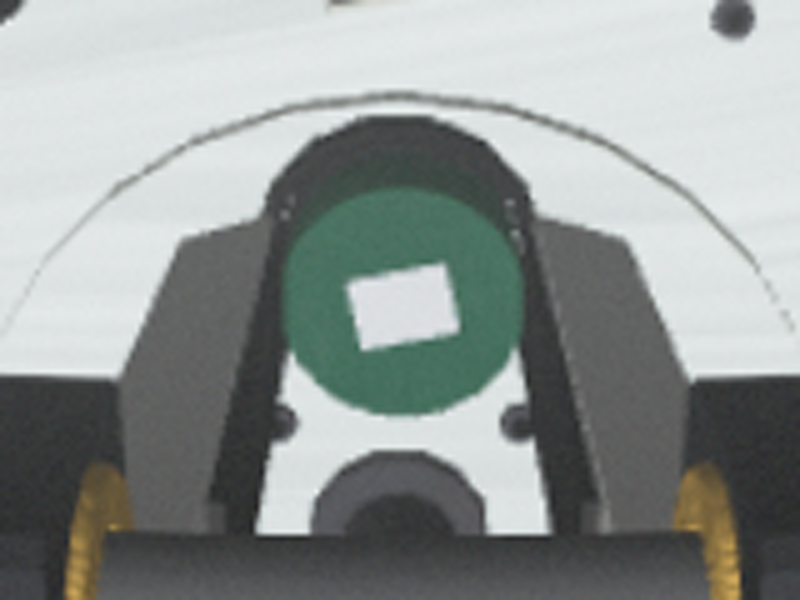

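>>> send_rows(rows=[0, -0.3, -2, 0, 0, 0, 0, 0, 0, -2, 0, 0, 0, 0, 0, 0, -1, 0, 0, 0, 0, 0, 0, -1, 0, 0, 0, 0, 0, 0, 0, 0, 0, 0, 0, 0, 0, 0, 0, 0, 0, 0, 0, 0, 0, 0, 0, 0, 0, 0, 0, 0, 0, 0, 0, 0])

```text
time: 48.6
tool_pos: [0.5351, 0.1487, 0.0796]
ee_rot: [3.141, -0.0, 1.446]
wrist_force: [-0.1, -0.7, -0.7]
width: 0.0285
```

```bash
python3 held.py .006 w25
```

```text
[0.5351 0.1487 0.0796] [ 1.7999e+02 -1.0000e-02  8.2830e+01] [-0.1 -0.7 -0.7] 0.0285
held sq px [320.1 240.9] n 292.0 tool xy [ 0.0003 -0.0007]
```

View pics/w25.png

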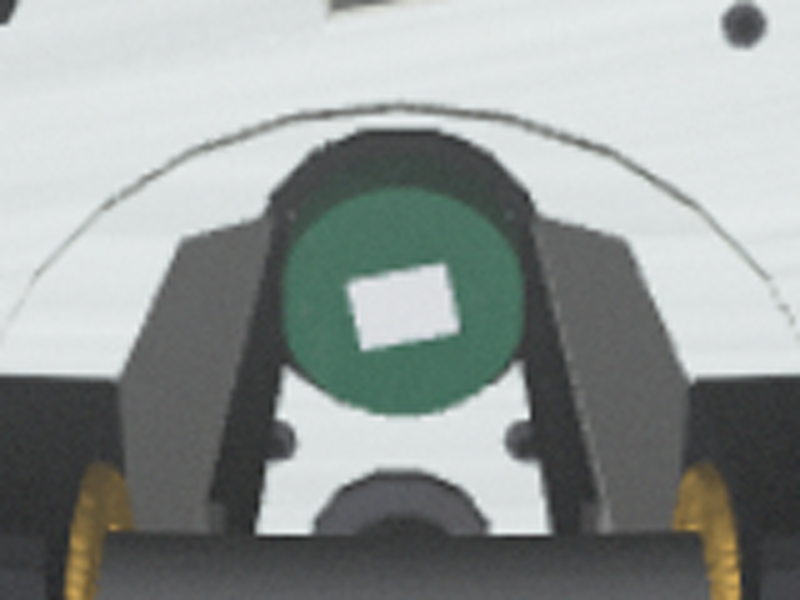

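Free of force at 0.6 mm above the floor. Release and rise.

>>> send_rows(rows=[0, 0, 0, 0, 0, 0, 0.35, 0, 0, 0, 0, 0, 0, 0.4, 0, 0, 0, 0, 0, 0, 0.45, 0, 0, 0, 0, 0, 0, 0.45, 0, 0, 5, 0, 0, 0, 0.45, 0, 0, 30, 0, 0, 0, 0.45, 0, 0, 50, 0, 0, 0, 0.6, 0, 0, 50, 0, 0, 0, 0.6])

```text
time: 49.65
tool_pos: [0.5348, 0.1486, 0.216]
ee_rot: [-3.141, 0.0, 1.446]
wrist_force: [1.0, 0.8, 0.4]
width: 0.0554
```

>>> send_rows(rows=[0, 0, 40, 0, 0, 0, 0.6, 0, 0, 0, 0, 0, 0, 0.6, 0, 0, 0, 0, 0, 0, 0.6, 0, 0, 0, 0, 0, 0, 0.6, 0, 0, 0, 0, 0, 0, 0.6, 0, 0, 0, 0, 0, 0, 0.6, 0, 0, 0, 0, 0, 0, 0.6, 0, 0, 0, 0, 0, 0, 0.6])

```text
time: 50.65
tool_pos: [0.535, 0.1487, 0.2545]
ee_rot: [3.142, -0.0, 1.446]
wrist_force: [-0.3, -0.3, -0.5]
width: 0.0564
```

Run:
```python
from h import *
import pockets as P
o,im,c=grab("wrist"); print(o["tool_pos"],np.degrees(o["ee_rot"]).round(2)); save(im,"w26",(200,80,460,270),3)
for x,r,e in P.pockets(im,c,cen=(.5775,.1443)): print(x.round(4),r.round(4),e.round(5))
for n,x,z in [("sqs",None,None)]:
    H=hsv(im); 
H=hsv(im); V=im.min(2)
# inside each pocket, square centroid at mount top
for cen,h in [((.5816,.1849),.014),((.5715,.1022),.014),((.5349,.1488),.016)]:
    p=proj(c,[[*cen,.069+h]])[0]; yy,xx=np.mgrid[:400,:640]; m=(np.hypot(xx-p[0],yy-p[1])<11)&(V>150); 
    if m.sum()>5: print(cen,onz(c,[(xx[m].mean(),yy[m].mean())],.069+h)[0].round(4),m.sum())
o,im,c=grab("scene"); save(im,"s26",(180,80,360,220),4)
```

```text
[0.53504577 0.14867169 0.254524  ] [ 1.800e+02 -1.000e-02  8.283e+01]
[0.6177 0.1384] 0.0181 0.00043
[0.5352 0.1486] 0.0176 0.00023
(0.5816, 0.1849) [0.5838 0.1843 0.083 ] 77
(0.5715, 0.1022) [0.5711 0.1023 0.083 ] 75
(0.5349, 0.1488) [0.5346 0.1489 0.085 ] 83
```

View pics/w26.png

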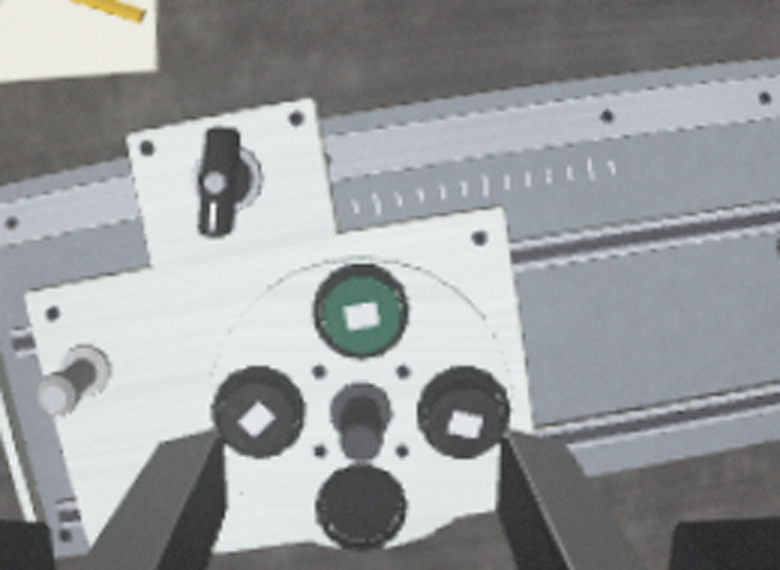

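View pics/s26.png

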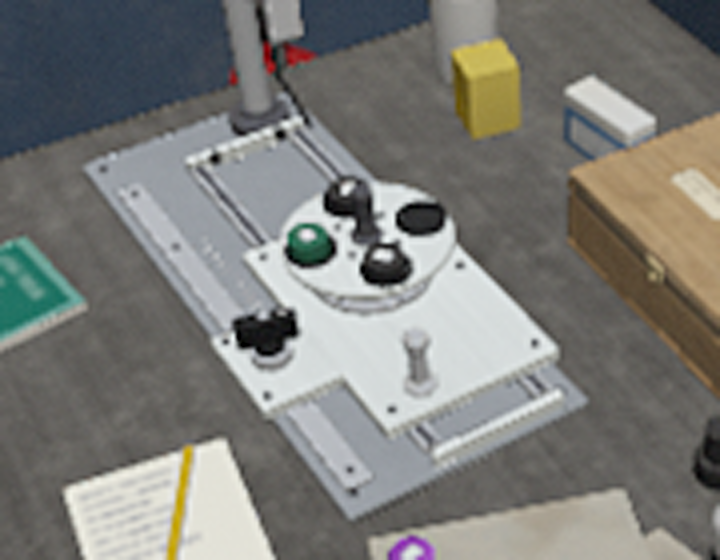

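Run:
```python
from h import *
o,im,c=grab("wrist")
g=(255*(np.clip(im/255.,0,1))**0.5).astype(np.uint8); save(g,"w27",(260,150,390,270),6)
o,im,c=grab("scene")
g=(255*(np.clip(im/255.,0,1))**0.6).astype(np.uint8); save(g,"s27",(245,120,300,165),13)
```

```text
(no output)
```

View pics/w27.png

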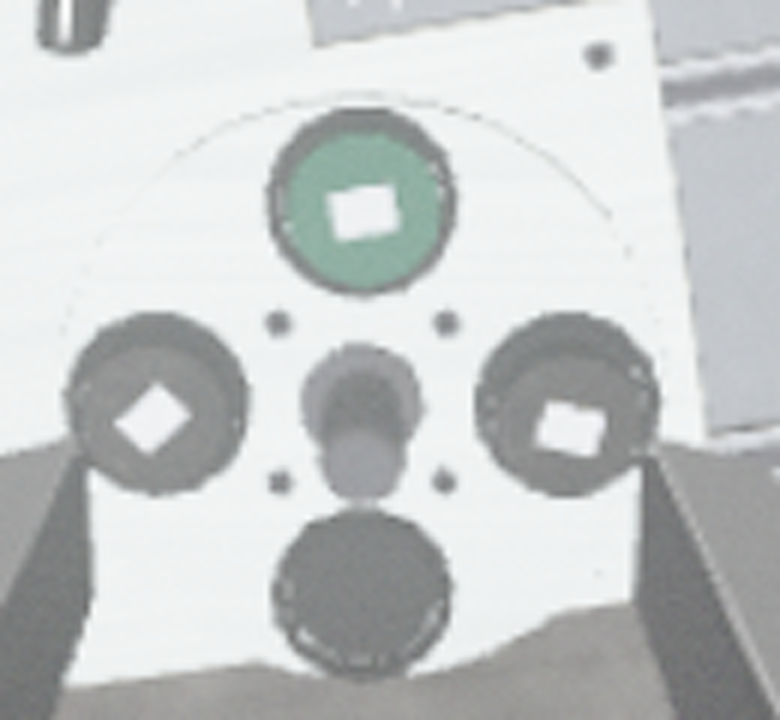

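View pics/s27.png

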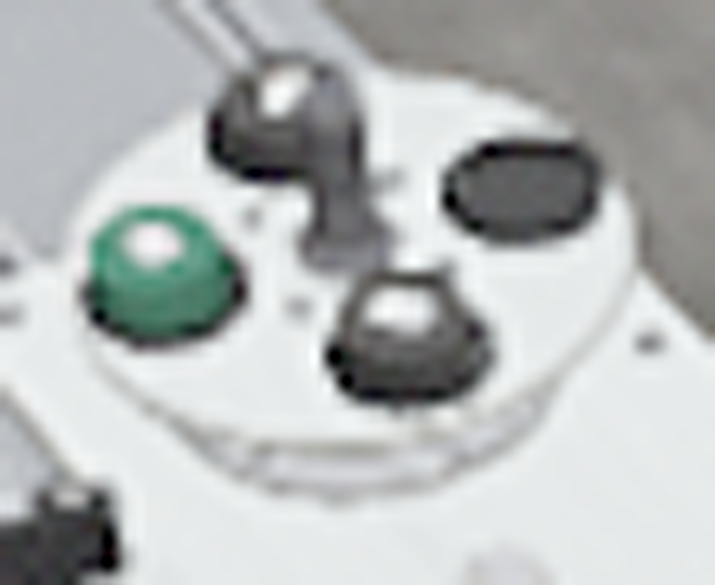

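>>> send_rows(rows=[25, 6, 0, 0, 0, 0, 0.6, 40, 9, 0, 0, 0, 0, 0.6, 40, 9, 0, 0, 0, 0, 0.6, 10, 3, -25, 0, 0, 0, 0.6, 0, 0, -40, 0, 0, 0, 0.6, 0, 0, -35, 0, 0, 0, 0.6, 0, 0, -14, 0, 0, 0, 0.6, 0, 0, 0, 0, 0, 0, 0.6])

```text
time: 51.85
tool_pos: [0.6496, 0.1756, 0.1397]
ee_rot: [-3.14, 0.0, 1.446]
wrist_force: [-0.0, -0.3, 0.7]
width: 0.0564
```

Run:
```python
from h import *
o,im,c=grab("wrist"); print(o["tool_pos"],np.degrees(o["ee_rot"]).round(2)); print(proj(c,[[.5825,.185,.083]]))
g=(255*(np.clip(im/255.,0,1))**0.5).astype(np.uint8); save(g,"w28",(220,100,480,290),3)
```

```text
[0.64958813 0.17559566 0.13968321] [-1.799e+02  3.000e-02  8.283e+01]
[[321.05709075 126.12437547]]
```

View pics/w28.png

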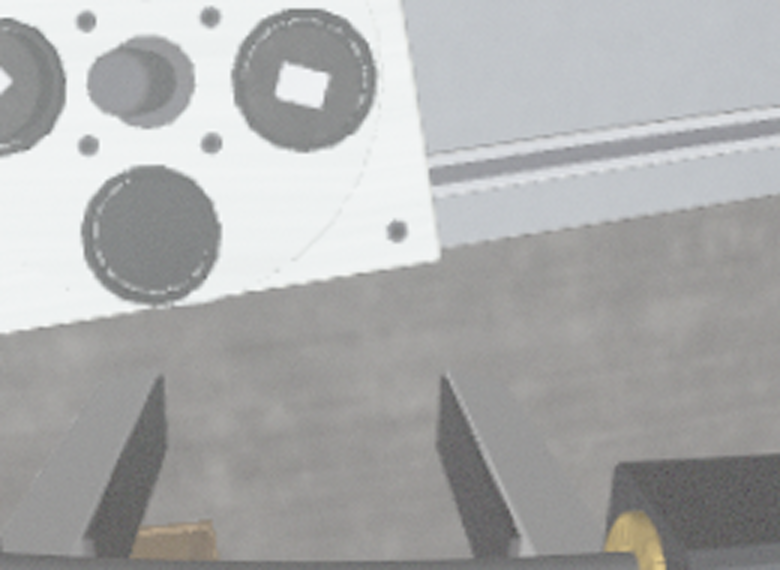

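Run:
```python
from h import *
o,im,c=grab("wrist")
k=im[98:160,215:350].astype(float); g=np.clip((k-20)*2.2,0,255).astype(np.uint8); save(g,"w29",None,5.8)
```

```text
(no output)
```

View pics/w29.png

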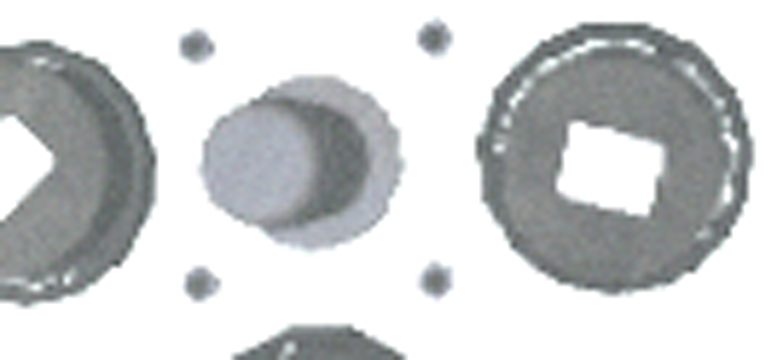

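Run:
```python
from h import *
o,im,c=grab("wrist"); V=im.min(2); yy,xx=np.mgrid[:400,:640]
cA=np.array([.53505,.14867,.25452])+Rn.from_euler("xyz",[np.pi,0,np.radians(82.83)]).as_matrix()@np.array([.00022,-.0684,-.17857])
cB=c[0]
for n,cen,zt,A in [("m1",(.583,.185),.083,(.5838,.1843)),("m2",(.572,.102),.083,(.5711,.1023)),("g",(.5355,.149),.085,(.5346,.1489))]:
    p=proj(c,[[*cen,zt]])[0]; m=(np.hypot(xx-p[0],yy-p[1])<13)&(V>150)
    # largest comp
    nn,lab,st,ce=cv2.connectedComponentsWithStats(m.astype(np.uint8)); i=1+np.argmin(np.hypot(*(ce[1:]-p).T)); q=ce[i]
    B=onz(c,[q],zt)[0]
    PA=np.array([*A,zt]); a=PA-cA; b=B-cB
    s=np.linalg.lstsq(np.c_[a,-b],cB-cA,rcond=None)[0]; X=cA+a*s[0]; Y=cB+b*s[1]
    print(n,"B on plane",B.round(4),"area",st[i,4],"tri",X.round(4),Y.round(4))
import pockets as P
for x,r,e in P.pockets(im,c,cen=(.5775,.1443)): print(x.round(4),r.round(4),e.round(5))
```

```text
m1 B on plane [0.5838 0.1842 0.083 ] area 191 tri [0.5837 0.1843 0.0832] [0.5838 0.1842 0.0832]
m2 B on plane [0.5715 0.1025 0.083 ] area 161 tri [0.5714 0.1021 0.0819] [0.5714 0.1021 0.0819]
g B on plane [0.5349 0.1492 0.085 ] area 180 tri [0.5348 0.1489 0.0842] [0.5347 0.149  0.0842]
[0.6185 0.1387] 0.0182 0.00022
[0.5721 0.1028] 0.0182 0.00022
[0.5826 0.185 ] 0.018 0.00021
[0.5362 0.1492] 0.0181 0.00036
```

>>> send_rows(rows=[0, 0, 50, 0, 0, 0, 0.6, 0, 0, 50, 0, 0, 0, 0.6, -28, -13, 10, 0, 0, 0, 0.6, -36, -16, 0, 0, 0, 0, 0.6, -36, -16, 0, 0, 0, 0, 0.6, -36, -16, 0, 0, 0, 0, 0.6, -34, -16, 0, 0, 0, 0, 0.6, 0, 0, 0, 0, 0, 0, 0.6])

```text
time: 53.0
tool_pos: [0.4793, 0.0981, 0.2535]
ee_rot: [3.136, -0.001, 1.445]
wrist_force: [0.9, -0.0, 1.3]
width: 0.0568
```

Run:
```python
from h import *
o,im,c=grab("wrist"); print(o["tool_pos"],np.degrees(o["ee_rot"]).round(2)); print(proj(c,[[.4777,.097,.076]]))
save(im,"w30",(240,120,400,240),5)
m=(hsv(im)[...,2]<75)
p=proj(c,[[.4777,.097,.076]])[0]
for b in blobs(m,60):
    if np.hypot(*(b.mean(0)-p))<30:
        W=onz(c,b,.076)[:,:2]; r=cv2.minAreaRect((W*1000).astype(np.float32)); print(r, cv2.contourArea(b.astype(np.float32)))
```

```text
[0.47925805 0.09814458 0.25350261] [ 1.7969e+02 -7.0000e-02  8.2780e+01]
[[318.59409864 181.92961296]]
```

View pics/w30.png

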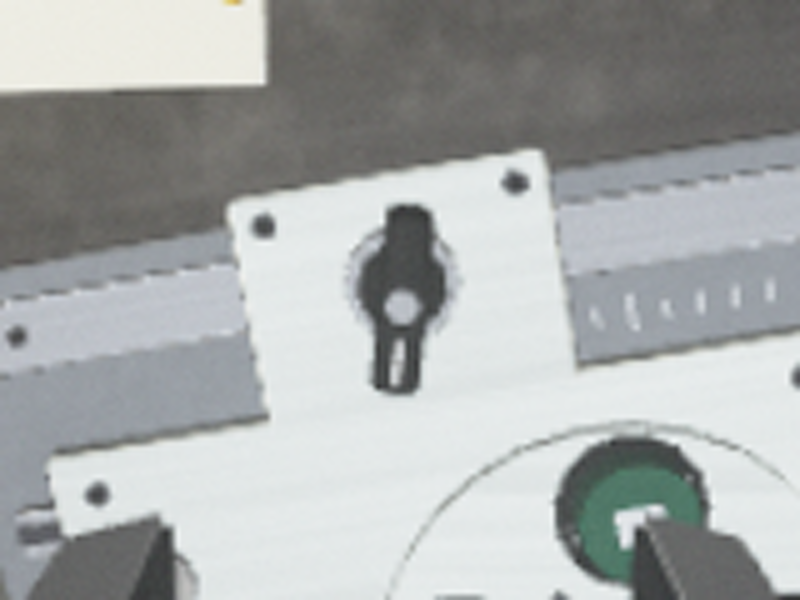

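Run:
```python
from h import *
o,im,c=grab("wrist"); print(o["tool_pos"],np.degrees(o["ee_rot"]).round(2),o["joint_positions"].round(3))
W=onz(c,np.array([(409,205),(396,392),(402,307)])/5+[240,120],.076); print(W.round(4))
d=W[0]-W[1]; print("len",np.hypot(*d[:2]),"ang",np.degrees(np.arctan2(d[1],d[0])),"mid",(W[0]+W[1])/2)
```

```text
[0.4803171  0.0985523  0.25303263] [ 1.797e+02 -8.000e-02  8.280e+01] [ 0.086 -0.055  1.422  0.     1.77  -1.359]
[[0.4547 0.1042 0.076 ]
 [0.4984 0.0957 0.076 ]
 [0.4783 0.0996 0.076 ]]
len 0.044503149641904785 ang 168.8937747409679 mid [0.47653434 0.09995013 0.076     ]
```

>>> send_rows(rows=[-1.5, 0.5, -25, 0, 0, -3.9, 0.5, 0, 0, -40, 0, 0, 0, 0.5, 0, 0, -40, 0, 0, 0, 0.5, 0, 0, -35, 0, 0, 0, 0.5, 0, 0, -13, 0, 0, 0, 0.5, 0, 0, 0, 0, 0, 0, 0.5, 0, 0, 0, 0, 0, 0, 0.5, 0, 0, 0, 0, 0, 0, 0.5])

```text
time: 54.1
tool_pos: [0.4798, 0.0993, 0.0993]
ee_rot: [3.138, -0.001, 1.378]
wrist_force: [-0.1, -0.6, 0.5]
width: 0.0471
```

Run:
```python
from h import *
o,im,c=grab("wrist"); print(o["tool_pos"],np.degrees(o["ee_rot"]).round(2),o["wrist_force"]);save(im,"w31",(240,180,400,300),5); print(proj(c,[[.478,.099,.076]]))
```

```text
[0.47978272 0.09932708 0.0992931 ] [ 1.7981e+02 -6.0000e-02  7.8940e+01] [-0.08121977 -0.58900001  0.5247399 ]
[[318.75459553 223.90197448]]
```

View pics/w31.png

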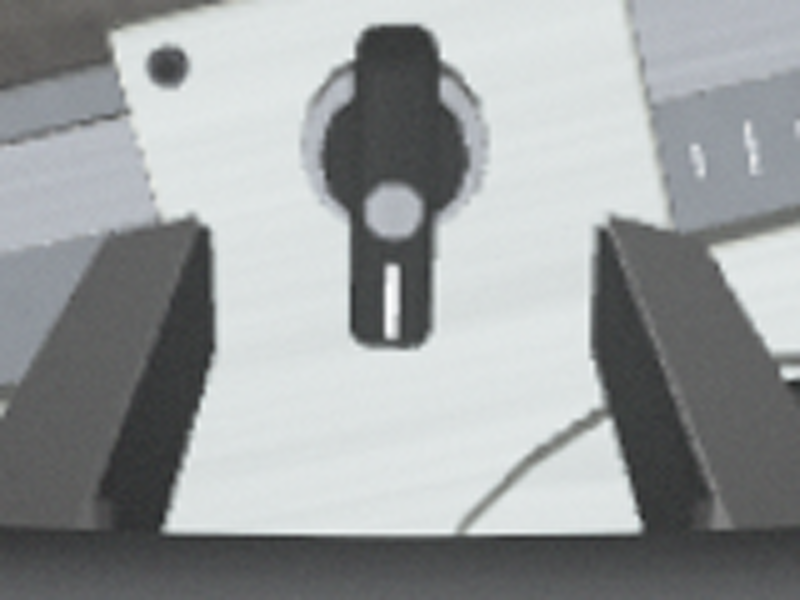

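>>> send_rows(rows=[-2.3, 0, -15, 0, 0, 0, 0.5, 0, 0, -20, 0, 0, 0, 0.5, 0, 0, -10, 0, 0, 0, 0.5, 0, 0, 0, 0, 0, 0, 0.4, 0, 0, 0, 0, 0, 0, 0.25, 0, 0, 0, 0, 0, 0, 0.1, 0, 0, 0, 0, 0, 0, 0, 0, 0, 0, 0, 0, 0, 0])

```text
time: 55.15
tool_pos: [0.4766, 0.0986, 0.0532]
ee_rot: [3.14, 0.001, 1.377]
wrist_force: [-0.6, -1.9, 2.4]
width: 0.0119
```

>>> send_rows(rows=[0, 0, 0, 0, 0, 0, 0, 0, 0, 0, 0, 0, 0, 0, 0, 0, 0, 0, 0, 0, 0, 0, 0, 0, 0, 0, 0, 0, 0, 0, 0, 0, 0, 0, 0, 0, 0, 0, 0, 0, 0, 0, 0, 0, 0, 0, 0, 0, 0, 0, 0, 0, 0, 0, 0, 0])

```text
time: 56.15
tool_pos: [0.4766, 0.0987, 0.0531]
ee_rot: [3.14, 0.001, 1.377]
wrist_force: [-1.3, -3.2, 5.9]
width: 0.012
```

Run:
```python
from h import *
o,im,c=grab("wrist"); print(o["tool_pos"],np.degrees(o["ee_rot"]).round(2),o["wrist_force"],o["wrist_torque"],o["width"],o["joint_positions"][5]);save(im,"w32",(240,180,400,300),5)
```

```text
[0.4766425  0.09869602 0.05314989] [1.7993e+02 4.0000e-02 7.8920e+01] [-1.31165419 -3.15106239  5.88987767] [-0.69791036  0.19670162 -0.07735072] 0.011985186193480372 -1.2889720504575435
```

View pics/w32.png

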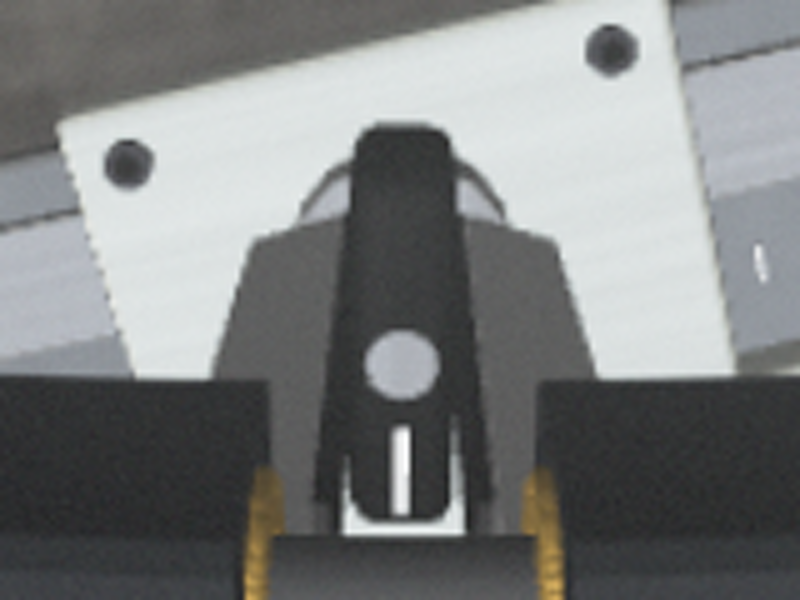

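>>> send_rows(rows=[0, 0, 0, 0, 0, 4, 0, 0, 0, 0, 0, 0, 8, 0, 0, 0, 0, 0, 0, 9, 0, 0, 0, 0, 0, 0, 9, 0, 0, 0, 0, 0, 0, 9, 0, 0, 0, 0, 0, 0, 9, 0, 0, 0, 0, 0, 0, 9, 0, 0, 0, 0, 0, 0, 9, 0])

```text
time: 57.2
tool_pos: [0.4769, 0.0997, 0.0531]
ee_rot: [3.14, 0.001, 2.534]
wrist_force: [-0.0, -0.9, 4.3]
width: 0.0113
```

Run:
```python
from h import *
o,im,c=grab("wrist"); print(o["tool_pos"],np.degrees(o["ee_rot"]).round(2),o["wrist_force"],o["wrist_torque"],o["width"],o["joint_positions"][5]);save(im,"w33",(200,140,440,300),3.3)
```

```text
[0.47687212 0.09971945 0.05311209] [1.7989e+02 3.0000e-02 1.4521e+02] [-0.02116355 -0.94077965  4.2696554 ] [-0.20804837  0.04676109 -0.13666859] 0.01126686586782635 -2.445866394154279
```

View pics/w33.png

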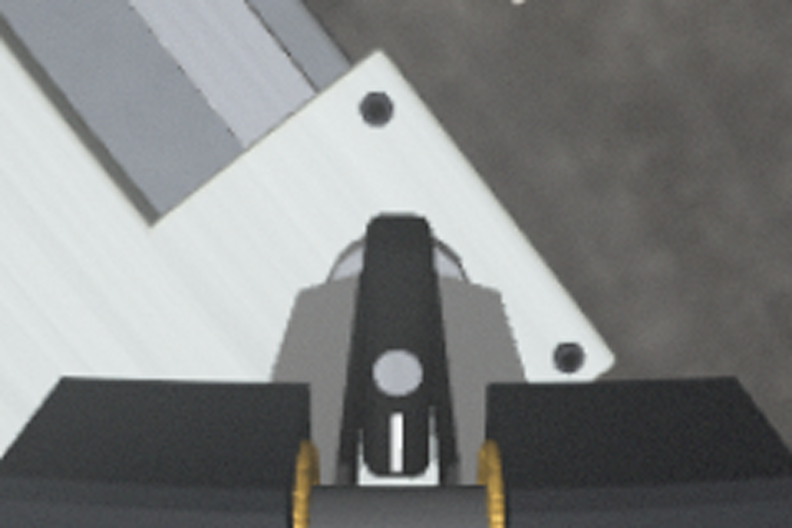

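>>> send_rows(rows=[0, 0, 0, 0, 0, 0, 0.2, 0, 0, 0, 0, 0, 0, 0.3, 0, 0, 0, 0, 0, 0, 0.4, 0, 0, 0, 0, 0, 0, 0.4, 0, 0, 30, 0, 0, 0, 0.4, 0, 0, 50, 0, 0, 0, 0.4, 0, 0, 50, 0, 0, 0, 0.4, 0, 0, 40, 0, 0, 0, 0.4])

```text
time: 58.25
tool_pos: [0.4765, 0.0993, 0.2248]
ee_rot: [3.14, 0.001, 2.529]
wrist_force: [0.2, -0.8, 0.7]
width: 0.0377
```

Run:
```python
from h import *
o,im,c=grab("wrist"); print(o["tool_pos"],np.degrees(o["ee_rot"]).round(2),o["wrist_force"]);save(im,"w34",(160,60,480,300),2.5)
```

```text
[0.47649395 0.0992517  0.22480491] [1.7992e+02 8.0000e-02 1.4491e+02] [ 0.17089079 -0.7970214   0.73414934]
```

View pics/w34.png

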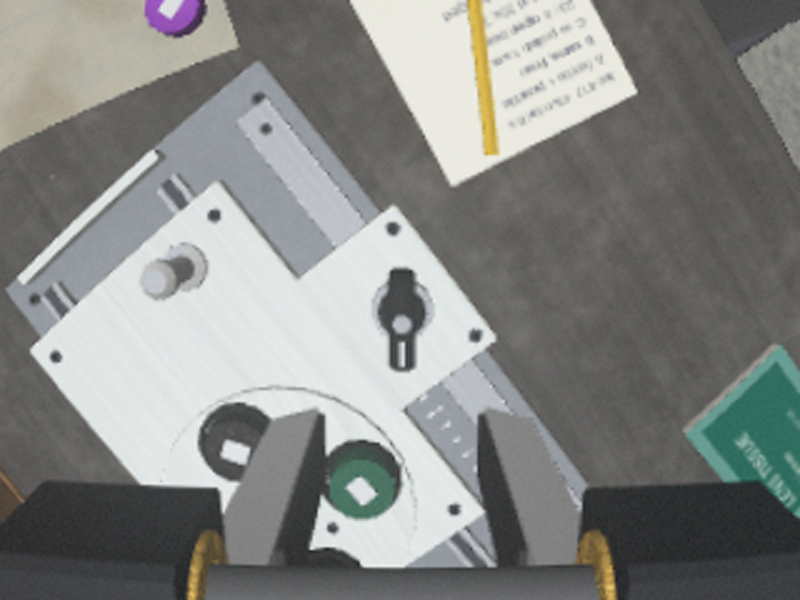

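>>> send_rows(rows=[11, -16, 5, 0, 0, -8.7, 0, 11, -16, 5, 0, 0, -8.7, 0, 11, -16, 0, 0, 0, -8.7, 0, 11, -16, 0, 0, 0, -8.7, 0, 11, -16, 0, 0, 0, -8.7, 0, 11, -16, 0, 0, 0, -8.7, 0, 11, -16, 0, 0, 0, 0, 0, 0, -2, 0, 0, 0, 0, 0])

```text
time: 59.3
tool_pos: [0.5536, -0.0158, 0.2318]
ee_rot: [-3.141, -0.0, 1.619]
wrist_force: [-0.6, 0.3, 0.0]
width: 0.0005
```

Run:
```python
from h import *
o,im,c=grab("wrist"); print(o["tool_pos"],np.degrees(o["ee_rot"]).round(2),o["wrist_force"],o["width"]);save(im,"w35",(160,60,480,300),2.5); print(proj(c,[[.554,.019,.083]]))
```

```text
[ 0.55356914 -0.01575394  0.23176779] [-1.7994e+02 -2.0000e-02  9.2760e+01] [-0.57271252  0.33216683  0.02169355] 0.0005269097193878025
[[351.77594985 190.9473108 ]]
```

View pics/w35.png

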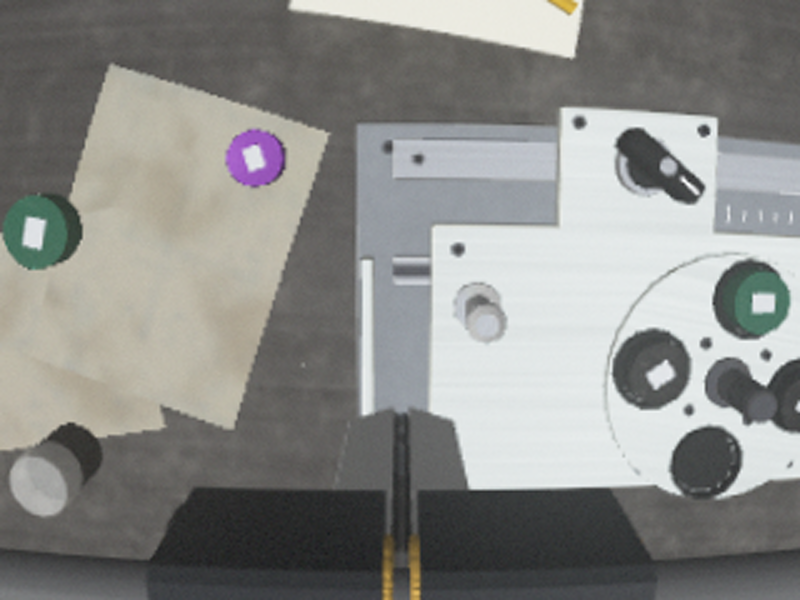

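>>> send_rows(rows=[0, 0, -35, 0, 0, 0, 0, 0, 0, -50, 0, 0, 0, 0, 0, 0, -50, 0, 0, 0, 0, 0, 0, -32, 0, 0, 0, 0, 0, 0, -9, 0, 0, 0, 0, 0, 4, 0, 0, 0, 0, 0, 0, 4, 0, 0, 0, 0, 0, 0, 2, 0, 0, 0, 0, 0])

```text
time: 60.35
tool_pos: [0.5544, -0.0045, 0.0584]
ee_rot: [3.138, 0.0, 1.619]
wrist_force: [0.3, -1.2, 0.0]
width: 0.0006
```

>>> send_rows(rows=[0, 2, 0, 0, 0, 0, 0, 0, 2, 0, 0, 0, 0, 0, 0, 2, 0, 0, 0, 0, 0, 0, 2, 0, 0, 0, 0, 0, -0.2, 3, 0, 0, 0, 0, 0, -0.2, 4, 0, 0, 0, 0, 0, -0.2, 4, 0, 0, 0, 0, 0, -0.2, 4, 0, 0, 0, 0, 0])

```text
time: 61.35
tool_pos: [0.5525, 0.0185, 0.0565]
ee_rot: [3.141, -0.0, 1.619]
wrist_force: [-0.2, -1.5, -0.9]
width: 0.0002
```

Run:
```python
from h import *
o,im,c=grab("wrist"); print(o["tool_pos"],np.degrees(o["ee_rot"]).round(2),o["wrist_force"],o["width"]);save(im,"w36",(200,100,480,300),2.8)
```

```text
[0.55246082 0.01845936 0.05651245] [179.99  -0.    92.74] [-0.17403021 -1.53957623 -0.94562899] 0.0001604462879945586
```

View pics/w36.png

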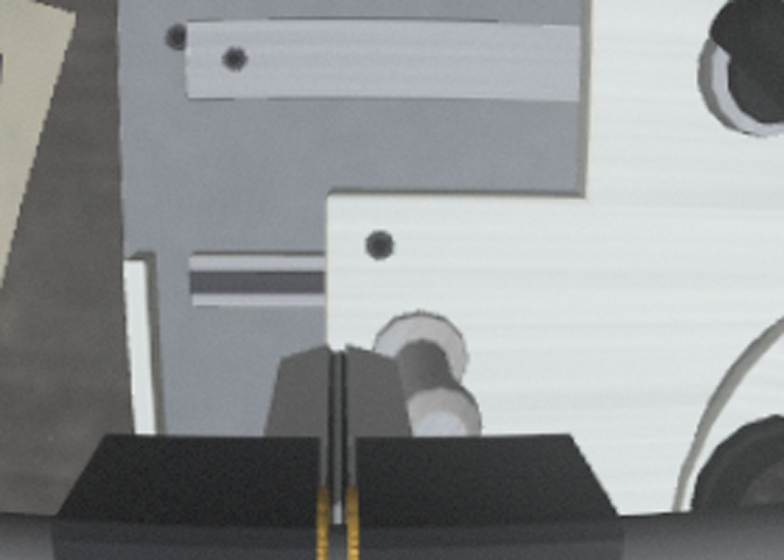

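>>> send_rows(rows=[-0.3, 6, 0, 0, 0, 0, 0, -0.4, 8, 0, 0, 0, 0, 0, -0.5, 10, 0, 0, 0, 0, 0, -0.5, 10, 0, 0, 0, 0, 0, -0.5, 10, 0, 0, 0, 0, 0, -0.5, 10, 0, 0, 0, 0, 0, -0.5, 10, 0, 0, 0, 0, 0, -0.5, 10, 0, 0, 0, 0, 0])

```text
time: 62.4
tool_pos: [0.5488, 0.0929, 0.0566]
ee_rot: [3.141, -0.0, 1.619]
wrist_force: [0.2, -1.4, -0.4]
width: 0.0003
```

>>> send_rows(rows=[-0.5, 10, 0, 0, 0, 0, 0, -0.5, 10, 0, 0, 0, 0, 0, -0.5, 9, 0, 0, 0, 0, 0, -0.4, 8, 0, 0, 0, 0, 0, -0.4, 7, 0, 0, 0, 0, 0, -0.3, 5, 0, 0, 0, 0, 0, -0.2, 4, 0, 0, 0, 0, 0, -0.2, 3, 0, 0, 0, 0, 0])

```text
time: 63.4
tool_pos: [0.5467, 0.1306, 0.057]
ee_rot: [-3.14, 0.035, 1.614]
wrist_force: [0.7, -44.5, 5.4]
width: 0.0001
```

Run:
```python
from h import *
o,im,c=grab("wrist"); print(o["tool_pos"],np.degrees(o["ee_rot"]).round(2),o["wrist_force"],o["width"]);save(im,"w37")
o,im,c=grab("scene"); save(im,"s37",(160,0,360,220),3)
```

```text
[0.5466736  0.13060756 0.05696556] [-179.9     1.98   92.48] [  0.65031264 -44.48312148   5.43493184] 8.732492086890024e-05
```

View pics/w37.png

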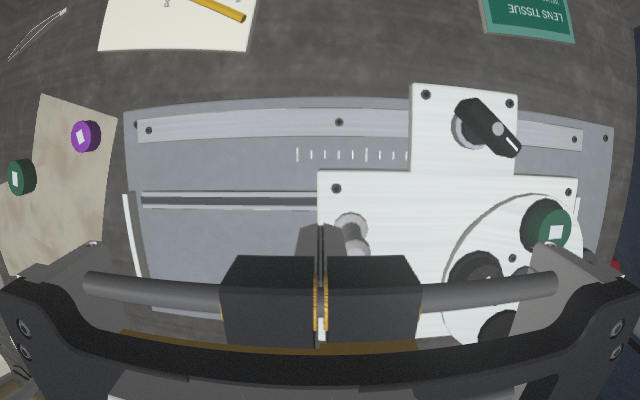

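View pics/s37.png

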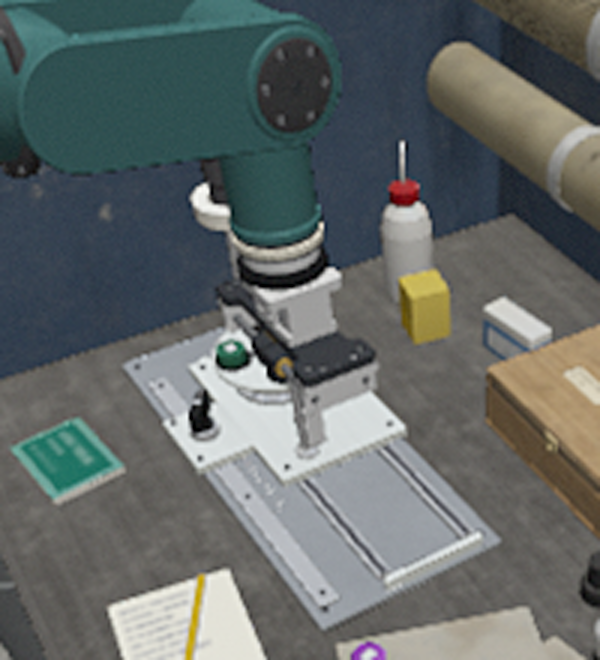

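Run:
```python
from h import *
o,im,c=grab("wrist"); save(im,"w38",(330,80,590,260),3)
print("knob",onz(c,[(498,129)],.076).round(4),"expected home",np.array([.477,.0985])+.16*np.array([-.052,.9986]))
P=proj(c,[[.4687,.2583,.076],[.545,.180,.083],[.545,.15,.083]]); print(P)
```

```text
knob [[0.4717 0.2284 0.076 ]] expected home [0.46868  0.258276]
[[538.02692726 130.58917596]
 [408.24308915 255.89470818]
 [354.13307714 254.29716711]]
```

View pics/w38.png

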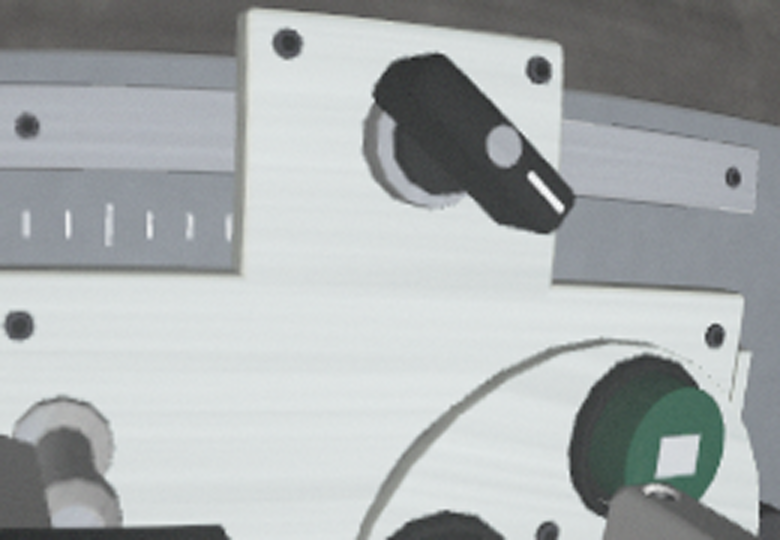

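>>> send_rows(rows=[0.3, -8, 0, 0, 0, 0, 0, 0.3, -8, 0, 0, 0, 0, 0, 0.4, -8, 0, 0, 0, 0, 0, 0.2, -5, 0, 0, 0, 0, 0, 0, 0, 0, 0, 0, 0, 0, 0, 0, 0, 0, 0, 0, 0, 0, 0, 0, 0, 0, 0, 0, 0, 0, 0, 0, 0, 0, 0])

```text
time: 64.55
tool_pos: [0.5469, 0.1194, 0.0565]
ee_rot: [3.142, -0.0, 1.619]
wrist_force: [-0.5, 0.2, 0.3]
width: 0.0004
```

Run:
```python
from h import *
o,im,c=grab("wrist"); print(o["tool_pos"],np.degrees(o["ee_rot"]).round(2),o["wrist_force"],o["width"]);save(im,"w39",(200,80,600,300),2)
o,im,c=grab("top"); save(im,"top39",(0,90,260,260),3)
o,im,c=grab("scene"); save(im,"s39",(180,0,340,220),3.2)
```

```text
[0.54689537 0.11943189 0.05652357] [ 1.800e+02 -1.000e-02  9.275e+01] [-0.54164082  0.15202453  0.25875853] 0.0004464856265019571
```

View pics/w39.png

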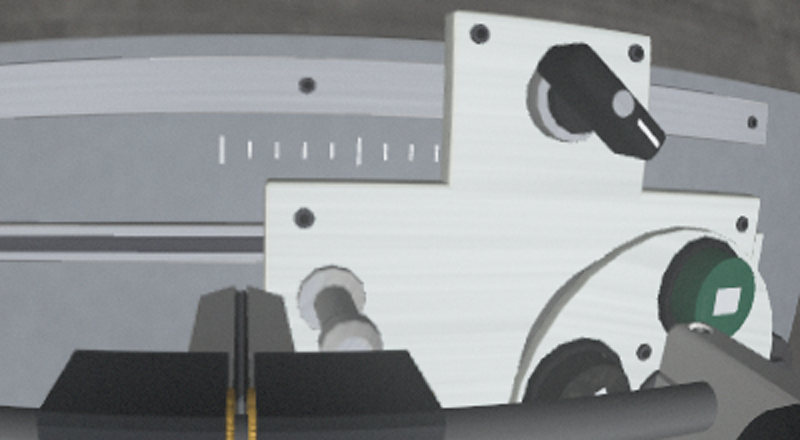

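View pics/top39.png

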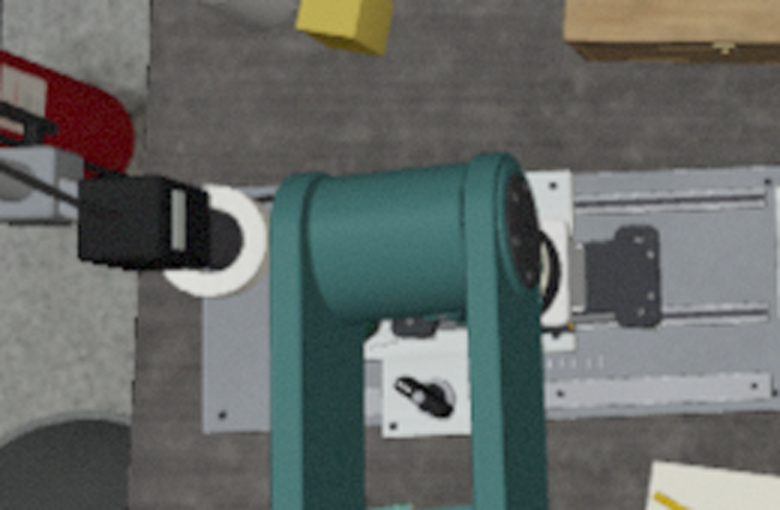

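View pics/s39.png

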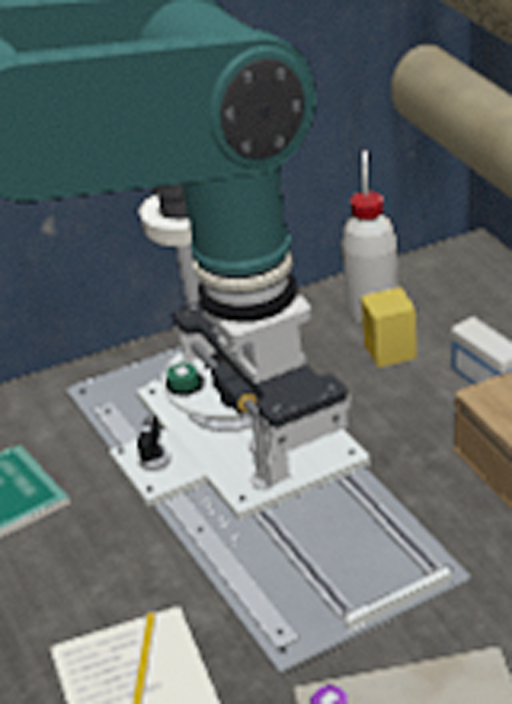

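>>> send_rows(rows=[0, 0, 50, 0, 0, 0, 0, 0, 0, 60, 0, 0, 0, 0, 0, 0, 60, 0, 0, 0, 0, -15, 20, 20, 0, 0, 0, 0.3, -20, 29, 0, 0, 0, 0, 0.4, -20, 29, 0, 0, 0, 0, 0.4, -20, 29, 0, 0, 0, 0, 0.4, 0, 0, 0, 0, 0, 0, 0.4])

```text
time: 65.7
tool_pos: [0.4709, 0.2276, 0.2469]
ee_rot: [3.141, -0.0, 1.622]
wrist_force: [0.1, -1.3, -0.2]
width: 0.0377
```

Run:
```python
from h import *
o,im,c=grab("wrist"); print(o["tool_pos"],np.degrees(o["ee_rot"]).round(2),o["wrist_force"],o["width"]);save(im,"w40",None,1.25)
```

```text
[0.47090894 0.22761924 0.24685265] [ 1.7997e+02 -3.0000e-02  9.2930e+01] [ 0.09520183 -1.28713767 -0.22049605] 0.03772549369409559
```

View pics/w40.png

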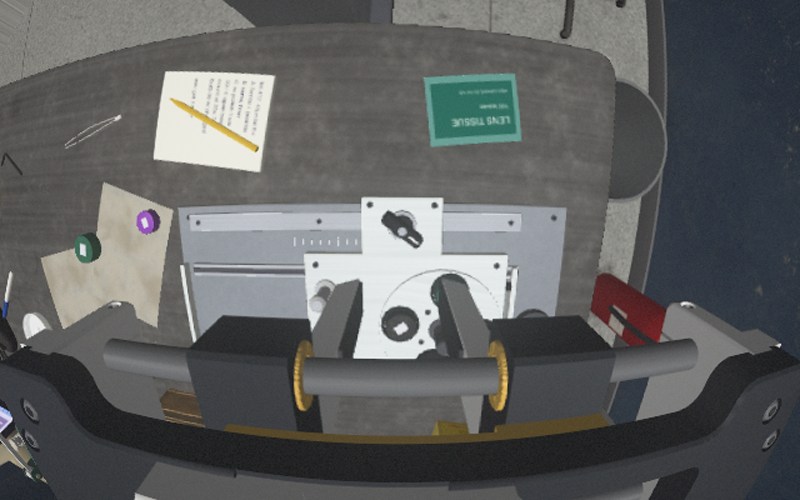

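Run:
```python
from h import *
o,im,c=grab("wrist"); save(im,"w41",(360,150,480,260),6)
# deck rear-left corner and rear bar inner edge
print("deck rear",onz(c,[(305/1.25,255/1.25)],.034).round(4),"rear bar",onz(c,[(190/1.25,266/1.25)],.034).round(4),onz(c,[(190/1.25,266/1.25)],.015).round(4),"deck front",onz(c,[(507/1.25,258/1.25)],.034).round(4),"knob",onz(c,[(403/1.25,231/1.25)],.076).round(4))
```

```text
deck rear [[0.5105 0.1271 0.034 ]] rear bar [[ 0.5316 -0.0168  0.034 ]] [[ 0.5378 -0.0284  0.015 ]] deck front [[0.5032 0.3432 0.034 ]] knob [[0.4715 0.2294 0.076 ]]
```

View pics/w41.png

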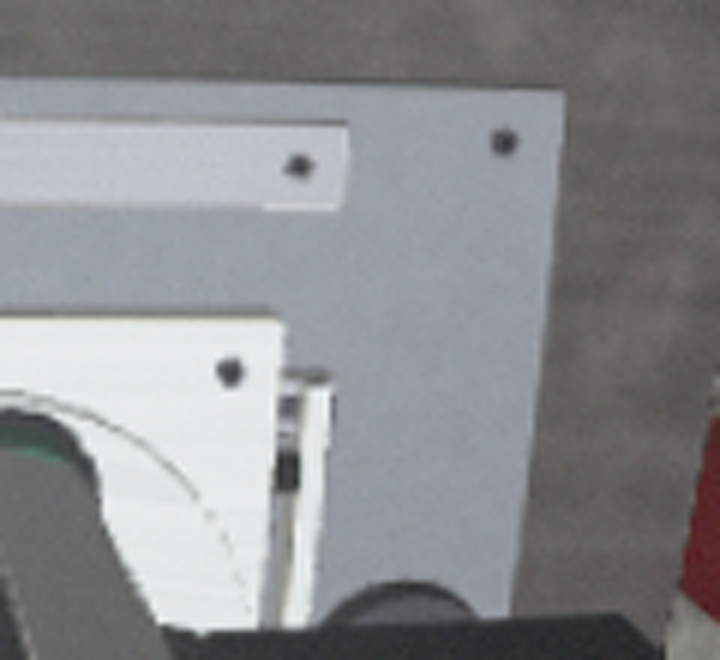

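>>> send_rows(rows=[1, 1.5, 0, 0, 0, 8.7, 0.4, 0, 0, 0, 0, 0, 8.7, 0.4, 0, 0, -20, 0, 0, 8.7, 0.4, 0, 0, -30, 0, 0, 8.7, 0.4, 0, 0, -40, 0, 0, 8.7, 0.4, 0, 0, -40, 0, 0, 8.7, 0.4, 0, 0, -15, 0, 0, 0, 0.4, 0, 0, 0, 0, 0, 0, 0.4])

```text
time: 66.8
tool_pos: [0.4729, 0.2268, 0.1008]
ee_rot: [-3.14, -0.001, 2.526]
wrist_force: [-0.6, 0.3, 0.4]
width: 0.0372
```

Run:
```python
from h import *
o,im,c=grab("wrist"); print(o["tool_pos"],np.degrees(o["ee_rot"]).round(2),o["wrist_force"],o["width"]);save(im,"w42",(200,120,440,300),3.3); print(proj(c,[[.4715,.2285,.076]]),proj(c,[[o["tool_pos"][0],o["tool_pos"][1],.076]]))
```

```text
[0.47293096 0.22683158 0.10082104] [-1.7990e+02 -6.0000e-02  1.4474e+02] [-0.57448114  0.31256556  0.35598841] 0.03721557848515708
[[322.48450631 225.68657824]] [[319.40341096 224.95310776]]
```

View pics/w42.png

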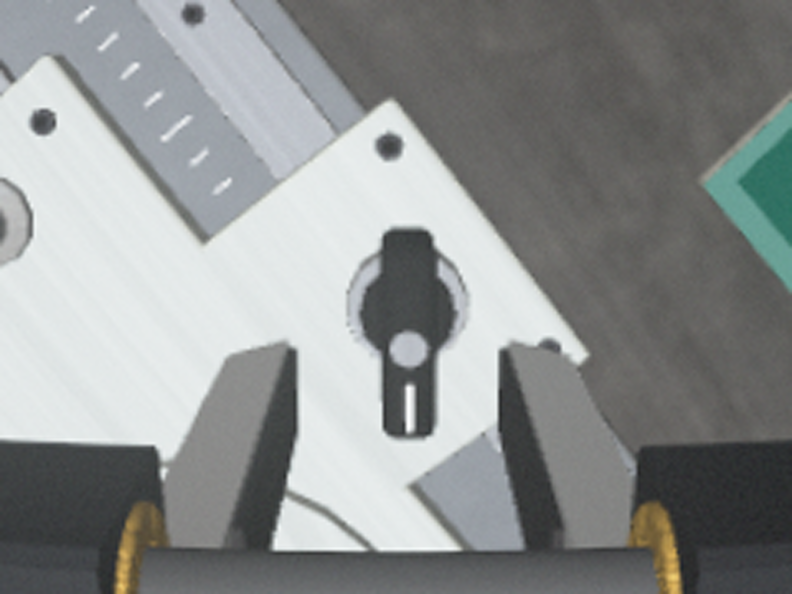

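>>> send_rows(rows=[-1.8, 2.2, -15, 0, 0, 0, 0.4, 0, 0, -20, 0, 0, 0, 0.4, 0, 0, -11.5, 0, 0, 0, 0.4, 0, 0, 0, 0, 0, 0, 0.4, 0, 0, 0, 0, 0, 0, 0.25, 0, 0, 0, 0, 0, 0, 0.1, 0, 0, 0, 0, 0, 0, 0, 0, 0, 0, 0, 0, 0, 0])

```text
time: 67.85
tool_pos: [0.472, 0.2297, 0.0557]
ee_rot: [3.14, 0.002, 2.53]
wrist_force: [1.2, -2.1, 1.1]
width: 0.0116
```

>>> send_rows(rows=[0, 0, 0, 0, 0, 0, 0, 0, 1, 0, 0, 0, 0, 0, 0, 1, 0, 0, 0, 0, 0, 0, 1, 0, 0, 0, 0, 0, 0, 0, 0, 0, 0, 0, 0, 0, 0, 0, 0, 0, 0, 0, 0, 0, 0, 0, 0, 0, 0, 0, 0, 0, 0, 0, 0, 0])

```text
time: 68.85
tool_pos: [0.472, 0.2299, 0.0557]
ee_rot: [-3.138, 0.005, 2.529]
wrist_force: [2.1, -8.9, 4.7]
width: 0.0119
```

>>> send_rows(rows=[0, 0, 0, 0, 0, -4, 0, 0, 0, 0, 0, 0, -8, 0, 0, 0, 0, 0, 0, -9, 0, 0, 0, 0, 0, 0, -9, 0, 0, 0, 0, 0, 0, -9, 0, 0, 0, 0, 0, 0, -9, 0, 0, 0, 0, 0, 0, -9, 0, 0, 0, 0, 0, 0, -9, 0])

```text
time: 69.85
tool_pos: [0.4724, 0.2291, 0.0557]
ee_rot: [3.138, 0.007, 1.372]
wrist_force: [2.6, -10.5, 5.5]
width: 0.0118
```

Run:
```python
from h import *
o,im,c=grab("wrist"); print(o["tool_pos"],np.degrees(o["ee_rot"]).round(2),o["wrist_force"],o["wrist_torque"],o["width"]);save(im,"w43",(200,120,440,300),3.3)
```

```text
[0.47235254 0.22911265 0.05573398] [179.79   0.39  78.6 ] [  2.55097735 -10.45638513   5.53158696] [-1.93967908 -0.45017724  0.18282681] 0.011780320231055913
```

View pics/w43.png

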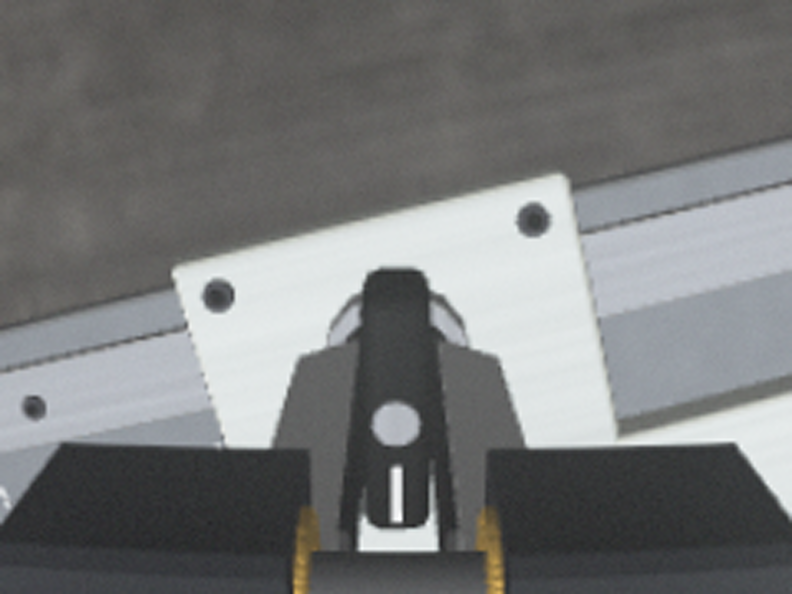

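>>> send_rows(rows=[0, 0, 0, 0, 0, -1.5, 0, 0, 0, 0, 0, 0, -1.5, 0, 0, 0, 0, 0, 0, 0, 0, 0, 0, 0, 0, 0, 0, 0, 0, 0, 0, 0, 0, 0, 0, 0, 0, 0, 0, 0, 0, 0, 0, 0, 0, 0, 0, 0, 0, 0, 0, 0, 0, 0, 0, 0])

```text
time: 70.9
tool_pos: [0.4723, 0.2291, 0.0557]
ee_rot: [3.138, 0.007, 1.324]
wrist_force: [2.7, -11.0, 4.8]
width: 0.0119
```

Run:
```python
from h import *
o=get_obs(); print(o["tool_pos"],np.degrees(o["ee_rot"]).round(2),o["wrist_force"],o["wrist_torque"],o["width"])
```

```text
[0.47233917 0.22906282 0.0557061 ] [179.77   0.39  75.89] [  2.74561933 -11.02368656   4.81609599] [-1.96239743 -0.45533437  0.14209472] 0.011905615551659603
```

>>> send_rows(rows=[0, 0, 0, 0, 0, -1.5, 0, 0, 0, 0, 0, 0, -1.5, 0, 0, 0, 0, 0, 0, -1.5, 0, 0, 0, 0, 0, 0, -1.5, 0, 0, 0, 0, 0, 0, 0, 0, 0, 0, 0, 0, 0, 0, 0, 0, 0, 0, 0, 0, 0, 0, 0, 0, 0, 0, 0, 0, 0])

```text
time: 71.9
tool_pos: [0.4725, 0.229, 0.0557]
ee_rot: [3.136, 0.007, 1.221]
wrist_force: [3.1, -10.3, 5.1]
width: 0.0124
```

Run:
```python
from h import *
o,im,c=grab("wrist"); print(o["tool_pos"],np.degrees(o["ee_rot"]).round(2),o["wrist_force"],o["wrist_torque"],o["width"]);save(im,"w44",(260,180,380,280),6)
```

```text
[0.47254179 0.22899633 0.05569245] [179.69   0.37  69.97] [  3.06868028 -10.25303291   5.0635615 ] [-2.07184658 -0.58998847  0.60687971] 0.012380427092973958
```

View pics/w44.png

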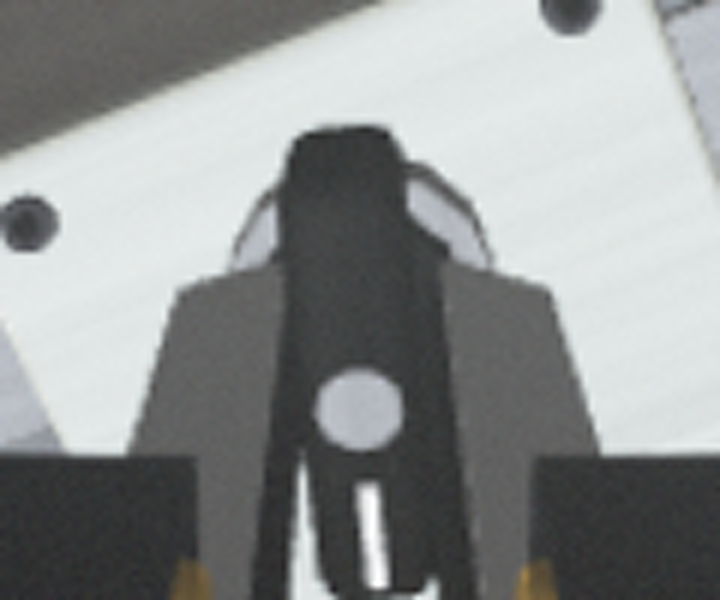

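>>> send_rows(rows=[0, -1.5, 0, 0, 0, 1.5, 0, 0, -1, 0, 0, 0, 1.5, 0, 0, 0, 0, 0, 0, 0, 0.2, 0, 0, 0, 0, 0, 0, 0.3, 0, 0, 0, 0, 0, 0, 0.4, 0, 0, 0, 0, 0, 0, 0.4, 0, 0, 10, 0, 0, 0, 0.4, 0, 0, 20, 0, 0, 0, 0.4])

```text
time: 72.95
tool_pos: [0.4705, 0.2302, 0.0849]
ee_rot: [-3.14, 0.001, 1.273]
wrist_force: [0.3, 0.3, 0.4]
width: 0.0378
```

>>> send_rows(rows=[0, 0, 40, 0, 0, 0, 0.4, 0, 0, 50, 0, 0, 0, 0.4, 0, 0, 50, 0, 0, 0, 0.4, -10, -30, 10, 0, 0, 0, 0.4, -10, -40, 0, 0, 0, 0, 0.4, -10, -40, 0, 0, 0, 0, 0.4, 0, -30, 0, 0, 0, 0, 0.4, 0, 0, 0, 0, 0, 0, 0.4])

```text
time: 73.95
tool_pos: [0.4412, 0.0892, 0.236]
ee_rot: [3.14, -0.001, 1.27]
wrist_force: [-0.0, 0.5, 0.4]
width: 0.0378
```

Run:
```python
from h import *
o,im,c=grab("wrist"); print(o["tool_pos"],np.degrees(o["ee_rot"]).round(2),o["wrist_force"]);save(im,"w45",None,1.25)
o,im,c=grab("scene"); save(im,"s45",(160,40,400,260),3.2)
o,im,c=grab("top"); save(im,"top45",(40,90,480,290),1.8)
```

```text
[0.44116562 0.08915803 0.23600615] [ 1.7991e+02 -4.0000e-02  7.2750e+01] [-0.01762454  0.54745191  0.41948804]
```

View pics/w45.png

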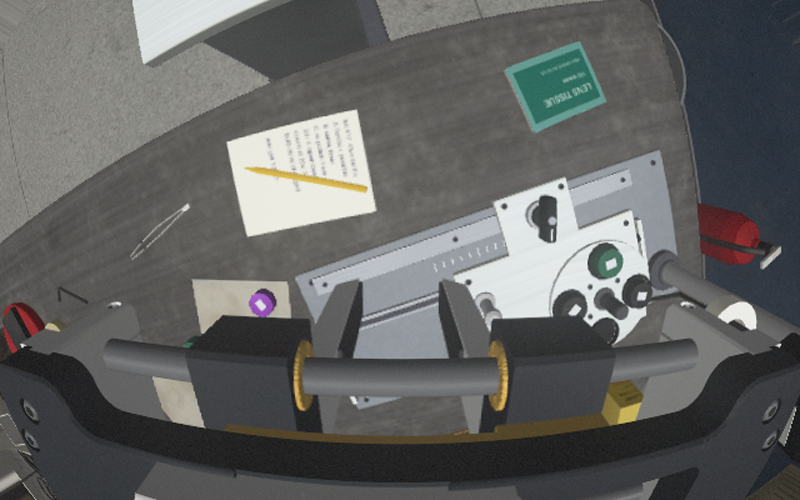

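View pics/s45.png

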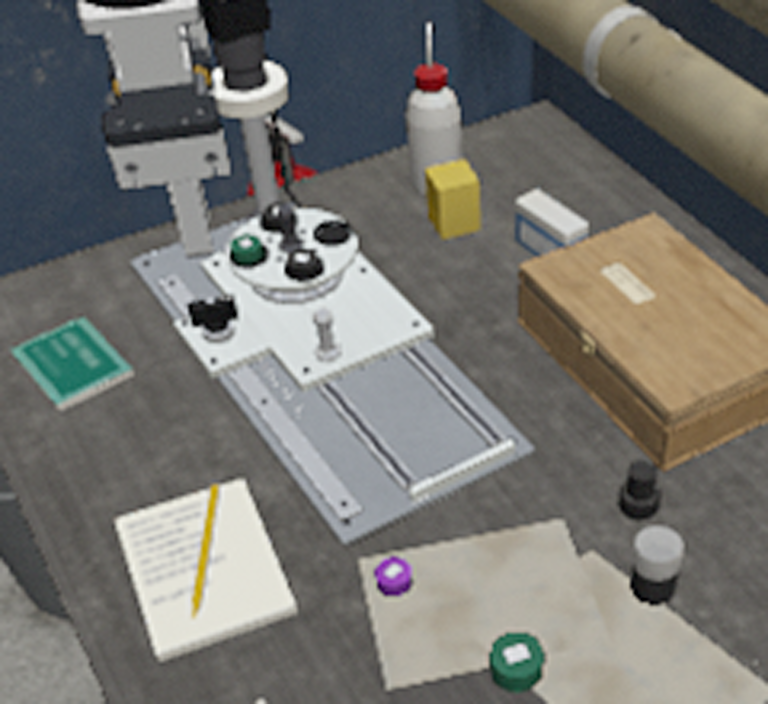

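View pics/top45.png

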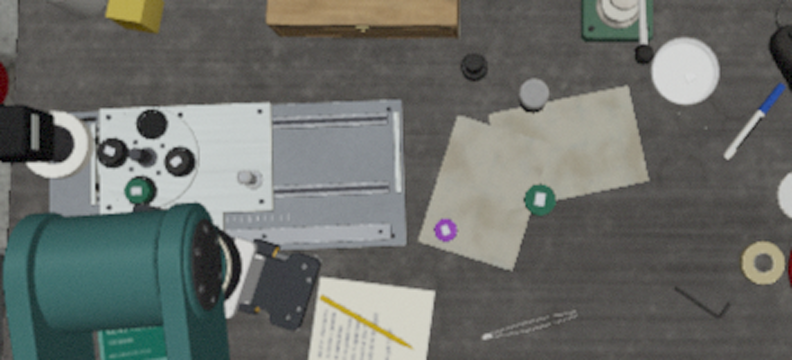

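Run:
```python
from h import *
o,im,c=grab("scene"); save(im,"s46",(235,95,290,145),13)
o,im,c=grab("top"); save(im,"top46")
```

```text
(no output)
```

View pics/s46.png

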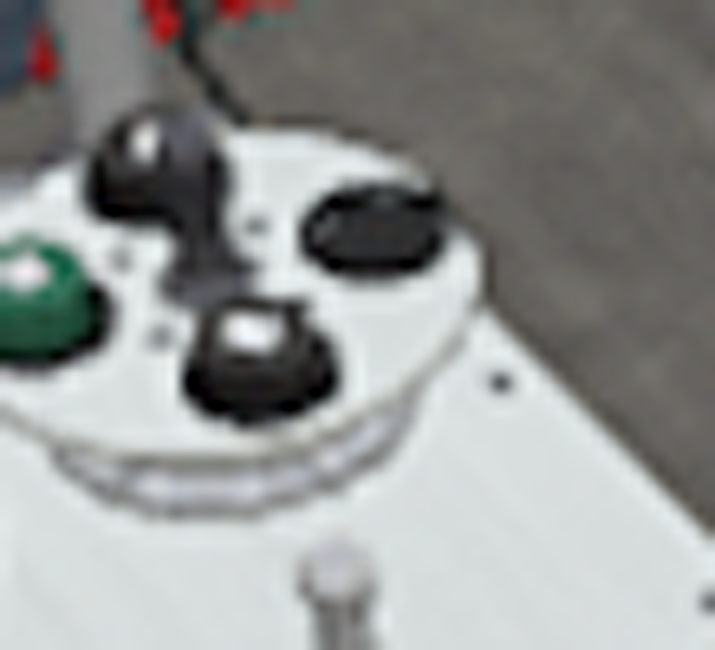

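View pics/top46.png

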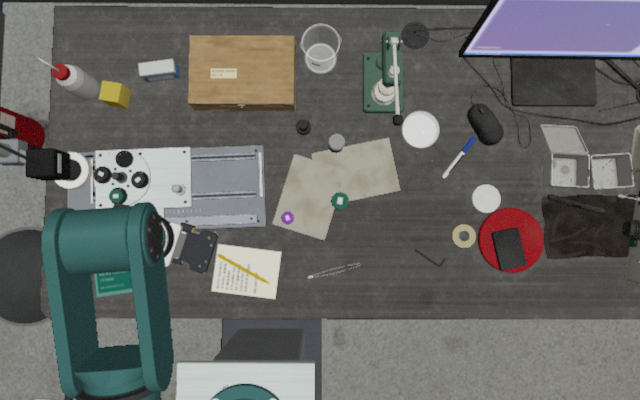

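```bash
python3 -c "
from bench import *
print(close_job())"
```

```text
the job is handed in; nothing more can be done
None
```

The job is done and handed in at about 74 s, but one push went over 40 N. When the carriage ran into its end stop, the wrist read 44 N, with the shut fingers on the post. I backed off at once. Only the fingers appeared to be touching, but I can't tell whether that counts against the 40 N limit.

**What I did**
- **Carrier:** I set it in the seat and let go. I then gripped it by the stem, tilted it 5.3° and brought it back level, and released it again. During the tilt the wrist carried most of its weight, so the cone was lifted about half a millimetre.
- **Mounts:** There were three to place: both black ones and the smaller green one. There was no red-brown mount in view. Each is in its own pocket. I left the purple one and the larger green one on the desk.
- **Carriage:** I freed the knob by about 66°, pushed the carriage by its post to the home stop, and tightened the knob until it hit its end stop (torque rose to 0.6 N m).

**Last checks**
- **Carriage position:** It moved only about 130 mm, not 160. It started roughly 30 mm off the loading stop. The deck now sits against the front bumper, and a second push of about 9 N moved it only about 0.2 mm.
- **Mounts:** In the pictures all three sit upright in their pockets. One black mount is 1.2–1.4 mm off its pocket centre, inside the 1.5 mm clearance. Its top measured 83.2 mm above the desk against 83 expected; the other two read about 1 mm lower than expected.
- **Other objects:** The dish, canister and eyepiece are at the same picture positions as at the start, and the robot was touching nothing.

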